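Find the tired contact spring in the test jig and reject it

ROBOT

A 6-joint arm with a two-finger parallel gripper is mounted at the origin on a cart in front of the work surface, level with it; the furniture and walls round the work are solid. World frame = base frame: x ahead of the robot, y to its left, z up, the work surface at z = 0. Lengths are in m, angles in degrees, forces in N, time in s.
With the tool pointing down it reaches from about 0.3 to 0.75 m from the base axis. Payload 8.5 kg.
Tool frame: the origin (TCP) lies on the centre line of the jaws, within the pads' length; the fingertips stand 17 mm ahead of it and the grasp point (between the pads) lies 2 mm behind it (env.tip_extent is the distance from the TCP to the fingertips, in m); z points along the fingers, y is the direction in which the jaws open and shut (so a half turn about z gives the same grasp; the last joint's range is limited). The gripper opens to 85 mm and grips with 20 to 120 N. Pads are 22 mm wide; open, the fingers measure 114 mm over their backs; the gripper's body (76 mm by 85 mm) begins 54 mm behind the grasp point. The pads swing forward as they close: fully open they stand 13 mm farther back than shut.
Start: joints at [-86.82, 21.807, 74.336, -0, 83.858, -12.336], TCP at [0.147, -0.53, 0.209] pointing down, gripper open.
Joint ranges: [-178.18, 178.18], [-50.72, 133.34], [12.68, 142.11], [-81.47, 261.47], [9.98, 163.14], [-165.26, 165.26]. Speed limits (degrees/s): [136.94, 136.94, 180, 180, 180, 180].

INTERFACE

Orientations are given as a 3x3 rotation matrix whose columns are the frame's x, y, z axes.
In Python, from rig import telemetry, get_image, camera_params, close_job, env gives the robot as it stands.
- The arm moves only by the tool apply_moves, never from a script. Its argument "motion" is a list of rows, each an object of numbers: "tx", "ty", "tz": the shift along the tool's x, y, z in cm; "turn": the turn about the tool's z in degrees; "jaw": the gripper's target within -1 to 1 (fully open at 1, half-way at 0, shut at -1). In form: [{"tx": .., "ty": .., "tz": .., "turn": .., "jaw": ..}, ...]. A call has 1 to 5 rows; each row is the pose to reach, as a shift and turn from the pose measured when the call began, along the tool's axes at that moment; what a row does not reach only later rows make up. A row lasts 1/12 s, in which the tool goes at most 41.7 mm and 7.16 degrees, less where a joint would pass 70% of its speed; a pose out of reach is approached as far as the arm can. A call with a gripper value outside its range is refused whole. The fingers move at their own pace and stop on an object; "squeeze" is the grip in N (left out, the last holds). Time passes only in rows, so rows that repeat a pose let the fingers close. It gives the time, the measured TCP pose, the force and the opening at its end, in the units of the state.
- telemetry.observe(): the state, without advancing time (a new reading comes with each control period).
- get_image(name): name is "side" or "top" or "wrist"; returns (picture, depth): 400x640x3 uint8, red, green, blue; 400x640 float32, m along the optical axis (not along the pixel's ray), 0 where there is no reading.
- camera_params(name): a dict with "fx", "fy", "cx", "cy" (pixels), "rvec" (rotation vector, rad) and "tvec" (3), from world to camera coordinates, as OpenCV has them. Camera axes: x right, y down, z forward; pixel columns grow to the right and rows downward; lengths in m; the calibration is good to about 2 mm. A picture is of the moment at which its call begins: read the wrist's pose just before it. camera_params takes no time and is no camera call; for the wrist camera it gives the pose at the moment of the call.
- close_job(): hands the job in, once; it reports no verdict.
The state is a dict: "time_s": time; "q": joint angles; "qvel": joint speeds; "joint_efforts": joint torques, N m; "position": TCP position; "tool_rot": TCP orientation; "ft_force": force on the tool from outside, world axes, zero at the start; "wrist_torque": the same for the moment, N m; "grip_width": finger opening in m.
Only numpy, scipy, OpenCV 4.12 (cv2) and the standard library are available. Lean on these libraries where they do the work, as an engineer would, in place of code of your own. Each camera call takes 0.05 s, during which the arm holds its last target. There are 200 camera calls.

TASK

One of the three contact springs clamped in the test jig has gone soft. Working from left to right, press each free tip gently down at its brass rivet until it rests on the stop bar, and feel how hard it pushes back; then swing aside the clamp of the softest spring, lift that spring out and stand it upright in the empty left compartment of the black tray. Leave the two good springs clamped in the jig.

Things in the scene. Friction and masses are not known exactly. Their poses are not given: they have to be found in the camera images.
- jig: spring test jig, fixed: base plate 140 x 210 x 12 mm, on its rear a block with three pockets 60 mm apart, a swing clamp behind each; one steel stop bar crosses the front under the blade tips. Origin: underside, middle of the width; x to the rear, y left, z up. The rivets stand at x = -48 mm; each meets the bar after 5 to 9 mm of travel, alike for all three but set anew each time and not told
- station_1 (a point): left station of the jig, seen from the robot: centre of the top of the root block seated there, 48 mm above the work surface (root's underside at 16 mm). That spring's rivet is 73 mm in front (-x of the jig), its top 8 mm lower than this point. The pocket is 12 mm deep, with 0.75 mm play all round
- station_2 (a point): middle station of the jig, seen from the robot: centre of the top of the root block seated there, 48 mm above the work surface (root's underside at 16 mm). That spring's rivet is 73 mm in front (-x of the jig), its top 8 mm lower than this point. The pocket is 12 mm deep, with 0.75 mm play all round
- station_3 (a point): right station of the jig, seen from the robot: centre of the top of the root block seated there, 48 mm above the work surface (root's underside at 16 mm). That spring's rivet is 73 mm in front (-x of the jig), its top 8 mm lower than this point. The pocket is 12 mm deep, with 0.75 mm play all round
- leaf_a: one of three outwardly identical contact springs in the jig, in any order: black-steel root block 40 x 20 x 32 mm (x, y, z), 145 g, its top 20 mm free above the pocket and grippable across the 20 mm width; a spring blade sticks out of its front (-x). Origin: centre of the root's underside; the spring reaches from x = -85 to x = +20 mm. Which one is soft cannot be seen
- leaf_b: one of three outwardly identical contact springs in the jig, in any order: black-steel root block 40 x 20 x 32 mm (x, y, z), 145 g, its top 20 mm free above the pocket and grippable across the 20 mm width; a spring blade sticks out of its front (-x). Origin: centre of the root's underside; the spring reaches from x = -85 to x = +20 mm. Which one is soft cannot be seen
- leaf_c: one of three outwardly identical contact springs in the jig, in any order: black-steel root block 40 x 20 x 32 mm (x, y, z), 145 g, its top 20 mm free above the pocket and grippable across the 20 mm width; a spring blade sticks out of its front (-x). Origin: centre of the root's underside; the spring reaches from x = -85 to x = +20 mm. Which one is soft cannot be seen
- blade_a: steel blade of leaf_a, 14 mm wide, 2 mm thick, with a brass rivet at its free tip. Origin: on the bending axis, 25 mm in front of the root's centre, 20 mm above its underside; the rivet is 48 mm ahead (-x), its head tops out 4 mm above the origin. A good blade takes about 0.9 N per mm at the rivet, the soft one about half (by its own weight it droops 7 mrad, a good one 3: too little to see). Over 20 N damages it
- blade_b: steel blade of leaf_b, 14 mm wide, 2 mm thick, with a brass rivet at its free tip. Origin: on the bending axis, 25 mm in front of the root's centre, 20 mm above its underside; the rivet is 48 mm ahead (-x), its head tops out 4 mm above the origin. A good blade takes about 0.9 N per mm at the rivet, the soft one about half (by its own weight it droops 7 mrad, a good one 3: too little to see). Over 20 N damages it
- blade_c: steel blade of leaf_c, 14 mm wide, 2 mm thick, with a brass rivet at its free tip. Origin: on the bending axis, 25 mm in front of the root's centre, 20 mm above its underside; the rivet is 48 mm ahead (-x), its head tops out 4 mm above the origin. A good blade takes about 0.9 N per mm at the rivet, the soft one about half (by its own weight it droops 7 mrad, a good one 3: too little to see). Over 20 N damages it
- clamp_1 (a joint): swing clamp of the left station, rad: 0 closed (its nose lies on the root's tail; starts at 0 to 0.12), growing as the knob is swung clockwise seen from above; stays where left; the root is free from 1.2, end of travel 1.7. Pivot upright, 33 mm behind the station's point (+x of the jig); knob 32 mm behind the pivot when closed. About 4 N at the knob
- clamp_2 (a joint): swing clamp of the middle station, rad: 0 closed (its nose lies on the root's tail; starts at 0 to 0.12), growing as the knob is swung clockwise seen from above; stays where left; the root is free from 1.2, end of travel 1.7. Pivot upright, 33 mm behind the station's point (+x of the jig); knob 32 mm behind the pivot when closed. About 4 N at the knob
- clamp_3 (a joint): swing clamp of the right station, rad: 0 closed (its nose lies on the root's tail; starts at 0 to 0.12), growing as the knob is swung clockwise seen from above; stays where left; the root is free from 1.2, end of travel 1.7. Pivot upright, 33 mm behind the station's point (+x of the jig); knob 32 mm behind the pivot when closed. About 4 N at the knob
- knob_1 (a point): upright black knob of the left station's clamp, 12 to 13 mm thick, 32 mm from the pivot; this point is on its axis, 11 mm under its top, 14 mm above the lever's top and 77 mm above the work surface
- knob_2 (a point): upright black knob of the middle station's clamp, 12 to 13 mm thick, 32 mm from the pivot; this point is on its axis, 11 mm under its top, 14 mm above the lever's top and 77 mm above the work surface
- knob_3 (a point): upright black knob of the right station's clamp, 12 to 13 mm thick, 32 mm from the pivot; this point is on its axis, 11 mm under its top, 14 mm above the lever's top and 77 mm above the work surface
- tray: black open sample tray, fixed, 130 x 200 mm (x, y), walls 26 mm high; a rib 14 mm high along x at y = 0 parts it into two compartments of about 126 x 97 mm. Origin: centre of the underside, floor 2 mm above it. The left compartment (its middle at y = +49 mm) is empty and takes rejects; the right one holds samples
- dish: covered glass sample dish, 64 mm across, 14 mm high, loose on the desk behind the tray; origin: centre of its underside. Not part of the job
Things that resemble listed ones, but are neither listed nor needed, are in the scene too. Leave any red look-alike of the leaf_c alone.

How it is judged (in metres and radians):
On the way, in this order (a step that is already met when the one before it is completed fails the run):
1. the left spring's tip is pressed down onto the stop bar (((y of leaf_a in the frame of jig above 0.03 m and contact force between blade_a and jig above 0.5 N and contact force between blade_a and the fingers above 1.5 N) or (y of leaf_b in the frame of jig above 0.03 m and contact force between blade_b and jig above 0.5 N and contact force between blade_b and the fingers above 1.5 N) or (y of leaf_c in the frame of jig above 0.03 m and contact force between blade_c and jig above 0.5 N and contact force between blade_c and the fingers above 1.5 N))), for 0.15 s.
2. the middle spring's tip is pressed down onto the stop bar (((y of leaf_a in the frame of jig between -0.03 and 0.03 m and contact force between blade_a and jig above 0.5 N and contact force between blade_a and the fingers above 1.5 N) or (y of leaf_b in the frame of jig between -0.03 and 0.03 m and contact force between blade_b and jig above 0.5 N and contact force between blade_b and the fingers above 1.5 N) or (y of leaf_c in the frame of jig between -0.03 and 0.03 m and contact force between blade_c and jig above 0.5 N and contact force between blade_c and the fingers above 1.5 N))), for 0.15 s.
3. the right spring's tip is pressed down onto the stop bar (((y of leaf_a in the frame of jig below -0.03 m and contact force between blade_a and jig above 0.5 N and contact force between blade_a and the fingers above 1.5 N) or (y of leaf_b in the frame of jig below -0.03 m and contact force between blade_b and jig above 0.5 N and contact force between blade_b and the fingers above 1.5 N) or (y of leaf_c in the frame of jig below -0.03 m and contact force between blade_c and jig above 0.5 N and contact force between blade_c and the fingers above 1.5 N))), for 0.15 s.
4. a spring is lifted clear of its pocket (z of any of leaf_a, leaf_b, leaf_c in the frame of jig above 0.04 m), for 0.1 s.
At the end, for the whole second after the job is handed in: the softest spring (its blade hangs over 5 mrad by its own weight) stands let go and upright (0.15 rad) on the floor of the tray's left compartment, root inside the walls; the two good springs are where they were (6 mm), their clamps closed (under 0.35 rad) (((x of leaf_a in the frame of tray between -0.062 and 0.062 m and y of leaf_a in the frame of tray between 0.008 and 0.092 m and z of leaf_a in the frame of tray between -0.002 and 0.01 m and angle between leaf_a's own z axis and vertical below 0.15 rad and linear speed of leaf_a below 0.02 m/s and angle between the x axis of blade_a and the x axis of leaf_a, either way round above 0.005 rad and distance of each of leaf_b, leaf_c from where it was at the start of the episode below 0.006 m) or (x of leaf_b in the frame of tray between -0.062 and 0.062 m and y of leaf_b in the frame of tray between 0.008 and 0.092 m and z of leaf_b in the frame of tray between -0.002 and 0.01 m and angle between leaf_b's own z axis and vertical below 0.15 rad and linear speed of leaf_b below 0.02 m/s and angle between the x axis of blade_b and the x axis of leaf_b, either way round above 0.005 rad and distance of each of leaf_a, leaf_c from where it was at the start of the episode below 0.006 m) or (x of leaf_c in the frame of tray between -0.062 and 0.062 m and y of leaf_c in the frame of tray between 0.008 and 0.092 m and z of leaf_c in the frame of tray between -0.002 and 0.01 m and angle between leaf_c's own z axis and vertical below 0.15 rad and linear speed of leaf_c below 0.02 m/s and angle between the x axis of blade_c and the x axis of leaf_c, either way round above 0.005 rad and distance of each of leaf_a, leaf_b from where it was at the start of the episode below 0.006 m)) and (value of joint clamp_1 below 0.35 rad or horizontal distance between each of leaf_a, leaf_b, leaf_c and station_1 above 0.03 m) and (value of joint clamp_2 below 0.35 rad or horizontal distance between each of leaf_a, leaf_b, leaf_c and station_2 above 0.03 m) and (value of joint clamp_3 below 0.35 rad or horizontal distance between each of leaf_a, leaf_b, leaf_c and station_3 above 0.03 m)); the robot touches nothing.
It fails at once if a blade was pressed or squeezed with more than 20 N (contact force between any of blade_a, blade_b, blade_c and the fingers above 20 N).
It fails at once if the spring was dropped or thrown into the tray ((horizontal distance between leaf_a and tray below 0.1 m and height (world z) of leaf_a below 0.04 m and linear speed of leaf_a above 0.7 m/s) or (horizontal distance between leaf_b and tray below 0.1 m and height (world z) of leaf_b below 0.04 m and linear speed of leaf_b above 0.7 m/s) or (horizontal distance between leaf_c and tray below 0.1 m and height (world z) of leaf_c below 0.04 m and linear speed of leaf_c above 0.7 m/s)).
It fails at once if the glass dish was knocked away (distance of dish from where it was at the start of the episode above 0.03 m).
It also fails if it takes over 64 s, if anything falls off the work surface, if the arm or the gripper's body presses on something with over 40 N, if the wrist force passes 120 N, or if a joint passes its speed limit or range.

## Working session

There is one attempt and no reset: what is moved stays moved. The work goes in short steps, Python scripts to look and compute and a tool call to move; the robot and the scene stay as the last step left them, time stands still between calls to the robot, and variables do not carry over. Pictures are saved under pics/ and viewed, about 8 in all and at most 12, crops included, and the job is handed in when it is done.

Besides the shell and the picture viewer there is one more tool, called after "Request:" as name([rows], argument=value, ...), one row to a line, values as JSON. apply_moves: Moves the arm, as the interface text tells. Its arguments: {"type":"object","properties":{"motion":{"type":"array"},"squeeze":{"type":"number"}},"required":["motion"]}

```bash
ls; mkdir -p pics; cat > h.py <<'E'
import numpy as np, cv2
from rig import telemetry, get_image, camera_params, close_job, env
def P(cam):
    c=camera_params(cam); R=cv2.Rodrigues(np.array(c["rvec"],float))[0]; t=np.array(c["tvec"],float).ravel()
    return c,R,t
def plane(c,R,t,u,v,z):
    d=R.T@np.array([(u-c["cx"])/c["fx"],(v-c["cy"])/c["fy"],1]); o=-R.T@t
    return o+d*(z-o[2])/d[2]
def cloud(c,R,t,D):
    v,u=np.mgrid[:D.shape[0],:D.shape[1]]
    X=np.stack([(u-c["cx"])/c["fx"]*D,(v-c["cy"])/c["fy"]*D,D],-1)
    return (X-t)@R
def proj(c,R,t,p):
    q=R@np.array(p)+t; return c["fx"]*q[0]/q[2]+c["cx"],c["fy"]*q[1]/q[2]+c["cy"]
def save(n,im,s=1): cv2.imwrite(f"pics/{n}.png",cv2.resize(im[...,::-1],None,fx=s,fy=s,interpolation=cv2.INTER_CUBIC))
E
python3 - <<'E'
from h import *
s=telemetry.observe(); print({k:np.round(v,3).tolist() for k,v in s.items()}, env.tip_extent)
for n in("top","side"):
    im,D=get_image(n); save(n,im); np.savez(n,im=im,D=D); c,R,t=P(n); print(n,c["fx"],np.round(-R.T@t,3),np.round(R[2],2))
E
```

```text
pics
{'time_s': 0.0, 'q': [-86.822, 21.843, 74.386, -0.001, 83.859, -12.336], 'qvel': [0.095, 0.005, 0.063, -0.116, 0.048, 0.028], 'joint_efforts': [-0.001, -44.846, -23.128, -0.0, 0.005, 0.0], 'position': [0.147, -0.53, 0.208], 'tool_rot': [[0.964, 0.267, -0.0], [0.267, -0.964, 0.002], [0.0, -0.002, -1.0]], 'ft_force': [-0.691, 0.256, -0.267], 'wrist_torque': [-0.0, -0.036, 0.023], 'grip_width': 0.085} 0.017
top 372.25580221424025 [ 0.417 -0.072  0.938] [ 0.17 -0.04 -0.98]
side 505.96817851176417 [ 0.511 -1.154  0.768] [ 0.04  0.83 -0.56]
```

View pics/top.png

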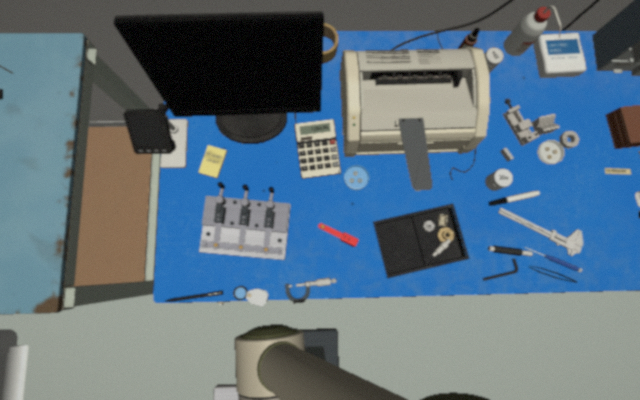

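View pics/side.png

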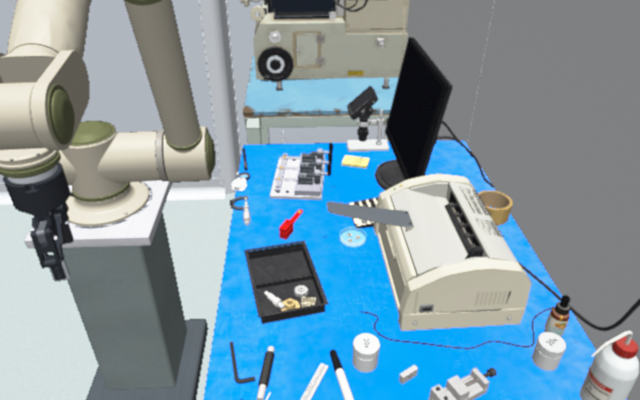

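The top view shows the jig around (245,225) with knobs at (221,185), (246,188) and (271,190). The tray is at (422,240) with its left, empty half at about (402,245), and the dish is at (356,178). The red look-alike lies at (338,233).

```bash
python3 - <<'E'
from h import *
f=np.load("top.npz"); im,D=f["im"],f["D"]; c,R,t=P("top")
hsv=cv2.cvtColor(im,cv2.COLOR_RGB2HSV)
nb=((hsv[...,1]<110)|(hsv[...,2]<60)).astype(np.uint8)
for nm,(x0,x1,y0,y1),z in (("jig",(190,300,205,270),.012),("tray",(365,480,195,285),.026)):
    m=np.zeros_like(nb); m[y0:y1,x0:x1]=nb[y0:y1,x0:x1]
    cs,_=cv2.findContours(m,0,cv2.CHAIN_APPROX_NONE); k=max(cs,key=cv2.contourArea)
    w=np.array([plane(c,R,t,u,v,z)[:2] for u,v in k[:,0]],np.float32)
    print(nm,cv2.boundingRect(k),cv2.minAreaRect(w))
# depth-based points
X=cloud(c,R,t,D)
for p in ((245,240),(221,185),(246,188),(271,190),(402,245),(356,178)): print(p,np.round(X[p[1],p[0]],3))
o=im[170:280,185:305]; save("jig",o,5)
E
```

```text
jig (199, 205, 92, 55) ((0.5156083106994629, 0.08886408805847168), (0.21587693691253662, 0.13638675212860107), 85.82185363769531)
tray (374, 205, 94, 72) ((0.4806891679763794, -0.3450555205345154), (0.13840633630752563, 0.2056041955947876), 11.732256889343262)
(245, 240) [0.49  0.088 0.012]
(221, 185) [0.613 0.132 0.088]
(246, 188) [0.605 0.074 0.086]
(271, 190) [0.598 0.016 0.09 ]
(402, 245) [ 0.47  -0.304  0.004]
(356, 178) [ 0.646 -0.194  0.002]
```

View pics/jig.png

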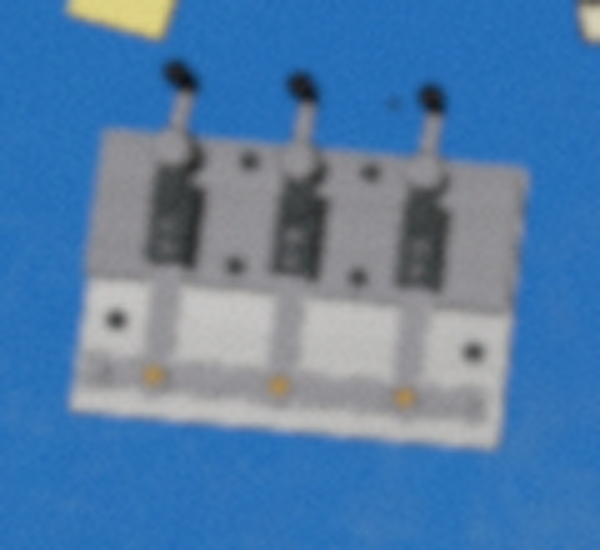

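```bash
cat >> h.py <<'E'
def delta(p,yaw=None):
    s=telemetry.observe(); Rt=np.array(s["tool_rot"]); d=Rt.T@(np.array(p)-np.array(s["position"]))*100
    y=np.degrees(np.arctan2(Rt[1,0],Rt[0,0])); return np.round(d,2), None if yaw is None else round(y-yaw,2)
E
python3 - <<'E'
from h import *
c,R,t=P("top")
r=[plane(c,R,t,185+u/5,170+v/5,.04) for u,v in((153,375),(279,386),(404,398))]; print(np.round(r,4))
d=r[0]-r[2]; print("yaw",np.degrees(np.arctan2(-d[0],d[1])),np.linalg.norm(d))
print(delta([0.46,0.09,0.25],-4.4))
c,R,t=P("wrist"); T=telemetry.observe(); Rt=np.array(T["tool_rot"])
print("wrist cam in tool",Rt.T@(-R.T@t-np.array(T["position"])),"axis",Rt.T@R[2],"right",Rt.T@R[0],c["fx"])
E
```

```text
[[0.4774 0.1526 0.04  ]
 [0.4709 0.0929 0.04  ]
 [0.464  0.0336 0.04  ]]
yaw -6.438348566034763 0.1197810883225199
(array([ 46.72, -51.35,  -4.11]), np.float64(19.91))
wrist cam in tool [ 0.06606403 -0.00047878 -0.16444996] axis [-2.61134854e-01  1.25952844e-04  9.65302322e-01] right [5.16339611e-04 9.99999867e-01 9.20068385e-06] 307.3797905087656
```

Request:
apply_moves([
  {"tx": 46.7,"ty": -51.3,"tz": -4.1,"turn": 20,"jaw": -1},
  {"tx": 46.7,"ty": -51.3,"tz": -4.1,"turn": 20,"jaw": -1},
  {"tx": 46.7,"ty": -51.3,"tz": -4.1,"turn": 20,"jaw": -1},
  {"tx": 46.7,"ty": -51.3,"tz": -4.1,"turn": 20,"jaw": -1},
  {"tx": 46.7,"ty": -51.3,"tz": -4.1,"turn": 20,"jaw": -1},
], squeeze=40)

```text
time_s: 0.52
position: [0.2412, -0.3423, 0.2208]
tool_rot: [[0.997, -0.079, -0.0], [-0.079, -0.997, 0.002], [-0.0, -0.002, -1.0]]
ft_force: [2.0, -0.9, 0.3]
grip_width: 0.0257
```

```bash
python3 -c "
from h import *
print(delta([0.46,0.09,0.25],-5.5))"
```

```text
(array([ 18.38, -44.83,  -2.84]), np.float64(0.95))
```

Request:
apply_moves([
  {"tx": 18.4,"ty": -44.8,"tz": -2.8,"turn": 1,"jaw": -1},
  {"tx": 18.4,"ty": -44.8,"tz": -2.8,"turn": 1,"jaw": -1},
  {"tx": 18.4,"ty": -44.8,"tz": -2.8,"turn": 1,"jaw": -1},
  {"tx": 18.4,"ty": -44.8,"tz": -2.8,"turn": 1,"jaw": -1},
  {"tx": 18.4,"ty": -44.8,"tz": -2.8,"turn": 1,"jaw": -1},
])

```text
time_s: 0.93
position: [0.3348, -0.1567, 0.2333]
tool_rot: [[0.995, -0.097, -0.0], [-0.097, -0.995, 0.002], [-0.0, -0.002, -1.0]]
ft_force: [1.4, -0.3, 1.1]
grip_width: -0.0001
```

```bash
python3 -c "
from h import *
print(delta([0.46,0.09,0.25],-5.5))"
```

```text
(array([ 10.06, -25.77,  -1.62]), np.float64(-0.08))
```

Request:
apply_moves([
  {"tx": 10.1,"ty": -25.8,"tz": -1.6},
  {"tx": 10.1,"ty": -25.8,"tz": -1.6},
  {"tx": 10.1,"ty": -25.8,"tz": -1.6},
  {"tx": 10.1,"ty": -25.8,"tz": -1.6},
  {"tx": 10.1,"ty": -25.8,"tz": -1.6},
])

```text
invalid input
```

Request:
apply_moves([
  {"tx": 1.6,"ty": -4.3,"tz": -0.3},
  {"tx": 1.6,"ty": -4.3,"tz": -0.3},
  {"tx": 1.6,"ty": -4.3,"tz": -0.3},
  {"tx": 1.6,"ty": -4.3,"tz": -0.3},
])

```text
invalid input
```

```bash
python3 - <<'E'
from h import *
s=telemetry.observe(); print(s["position"],s["ft_force"])
c,R,t=P("wrist"); im,D=get_image("wrist"); save("w1",im,1.25); np.savez("w1",im=im,D=D,R=R,t=t)
E
```

```text
[ 0.33482729 -0.15665174  0.23331122] [ 1.40053158 -0.30799679  1.13735798]
```

View pics/w1.png

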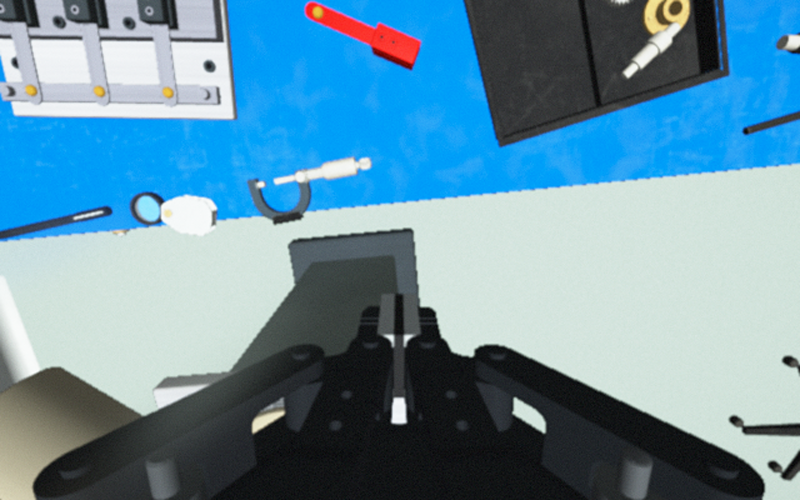

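The wrist view shows three rivets at viewed pixels (31,91), (98,92) and (168,93), with the closed fingertips at (395,300). The move rows evidently need every key.

Request:
apply_moves([
  {"tx": 10.1,"ty": -25.8,"tz": -1.6,"turn": 0,"jaw": -1},
  {"tx": 10.1,"ty": -25.8,"tz": -1.6,"turn": 0,"jaw": -1},
  {"tx": 10.1,"ty": -25.8,"tz": -1.6,"turn": 0,"jaw": -1},
  {"tx": 10.1,"ty": -25.8,"tz": -1.6,"turn": 0,"jaw": -1},
  {"tx": 10.1,"ty": -25.8,"tz": -1.6,"turn": 0,"jaw": -1},
])

```text
time_s: 1.4
position: [0.4269, 0.03, 0.2463]
tool_rot: [[0.996, -0.09, 0.002], [-0.09, -0.996, 0.004], [0.001, -0.004, -1.0]]
ft_force: [1.6, -1.9, 0.5]
grip_width: 0.0002
```

```bash
python3 -c "
from h import *
print(delta([0.44,0.09,0.22],-5.5))"
```

```text
(array([ 0.77, -6.08,  2.66]), np.float64(0.34))
```

Request:
apply_moves([
  {"tx": 0.8,"ty": -6.1,"tz": 2.6,"turn": 0.3,"jaw": -1},
  {"tx": 0.8,"ty": -6.1,"tz": 2.6,"turn": 0.3,"jaw": -1},
  {"tx": 0.8,"ty": -6.1,"tz": 2.6,"turn": 0.3,"jaw": -1},
  {"tx": 0.8,"ty": -6.1,"tz": 2.6,"turn": 0.3,"jaw": -1},
])

```text
time_s: 1.73
position: [0.44, 0.091, 0.2199]
tool_rot: [[0.996, -0.092, -0.0], [-0.092, -0.996, 0.004], [-0.001, -0.004, -1.0]]
ft_force: [-0.1, -0.5, 0.4]
grip_width: 0.0
```

```bash
python3 - <<'E'
from h import *
s=telemetry.observe(); print(s["position"],s["ft_force"],s["tool_rot"][0])
c,R,t=P("wrist"); im,D=get_image("wrist"); save("w2",im,1.25); np.savez("w2",im=im,D=D,R=R,t=t)
hsv=cv2.cvtColor(im,cv2.COLOR_RGB2HSV)
m=cv2.inRange(hsv,(12,120,100),(30,255,255)); n,l,st,ce=cv2.connectedComponentsWithStats(m)
for i in range(1,n):
    if st[i,4]>15: print(np.round(ce[i],1),st[i,4],np.round(plane(c,R,t,*ce[i],.04),4))
E
```

```text
[0.43997607 0.09101732 0.21986357] [-0.05140709 -0.48783633  0.37973142] [ 9.95722998e-01 -9.23880472e-02 -4.00801708e-04]
[3.3 3.2] 25 [0.6426 0.3878 0.04  ]
[40.   8.3] 130 [0.6348 0.3529 0.04  ]
[73.4 29.3] 740 [0.6133 0.3254 0.04  ]
[105.9  21.5] 125 [0.6172 0.2906 0.04  ]
[96.3 13.3] 77 [0.6252 0.2983 0.04  ]
[24.9 14.2] 42 [0.6312 0.3698 0.04  ]
[ 1.8 17.2] 17 [0.6307 0.3938 0.04  ]
[60.1 23.5] 28 [0.6198 0.3372 0.04  ]
[22.6 30.2] 106 [0.6173 0.377  0.04  ]
[55.7 26.5] 23 [0.6175 0.3425 0.04  ]
[51.2 39.2] 17 [0.6066 0.3507 0.04  ]
[40.9 50.7] 24 [0.5971 0.3647 0.04  ]
[ 3.  55.1] 35 [0.5967 0.4052 0.04  ]
[16.9 54.4] 41 [0.596  0.3906 0.04  ]
[43.8 55.8] 17 [0.5922 0.3633 0.04  ]
[114.2  56.9] 33 [0.5844 0.291  0.04  ]
[89.3 61.9] 51 [0.5821 0.318  0.04  ]
[98.5 59. ] 21 [0.5839 0.3077 0.04  ]
[31.8 63.7] 33 [0.5859 0.3783 0.04  ]
[75.  64.9] 37 [0.5806 0.3338 0.04  ]
[113.1  73.3] 119 [0.569  0.2964 0.04  ]
[ 7.1 67.5] 23 [0.5847 0.4052 0.04  ]
[41.9 72.2] 28 [0.5769 0.3705 0.04  ]
[59.2 70.2] 37 [0.5771 0.3518 0.04  ]
[68.  71.5] 22 [0.5751 0.343  0.04  ]
[89.  71.6] 33 [0.
[... 385 characters left out ...]
29 [0.5468 0.3442 0.04  ]
[ 1.6 98.5] 19 [0.5555 0.4221 0.04  ]
[10.8 99.7] 34 [0.5533 0.4127 0.04  ]
[44.7 99.5] 44 [0.5502 0.3763 0.04  ]
[113.3  97.3] 18 [0.5456 0.3025 0.04  ]
[ 83.1 104.6] 24 [0.5413 0.3369 0.04  ]
[ 96.5 109.8] 119 [0.5347 0.324  0.04  ]
[ 52.  112.1] 21 [0.5368 0.3727 0.04  ]
[122.8 109.9] 18 [0.532  0.2957 0.04  ]
[119.3 116. ] 24 [0.5261 0.3012 0.04  ]
[131.1 119.4] 18 [0.5214 0.2894 0.04  ]
[ 13.6 129.9] 54 [0.5224 0.4207 0.04  ]
[ 70.6 127.5] 43 [0.5192 0.3575 0.04  ]
[ 83.  140.3] 16 [0.5044 0.348  0.04  ]
[ 75.1 144.5] 22 [0.5008 0.3581 0.04  ]
[260.4 146.9] 39 [0.4793 0.1536 0.04  ]
[313.8 147.9] 40 [0.4727 0.0947 0.04  ]
[367.2 149. ] 41 [0.4661 0.0357 0.04  ]
```

View pics/w2.png

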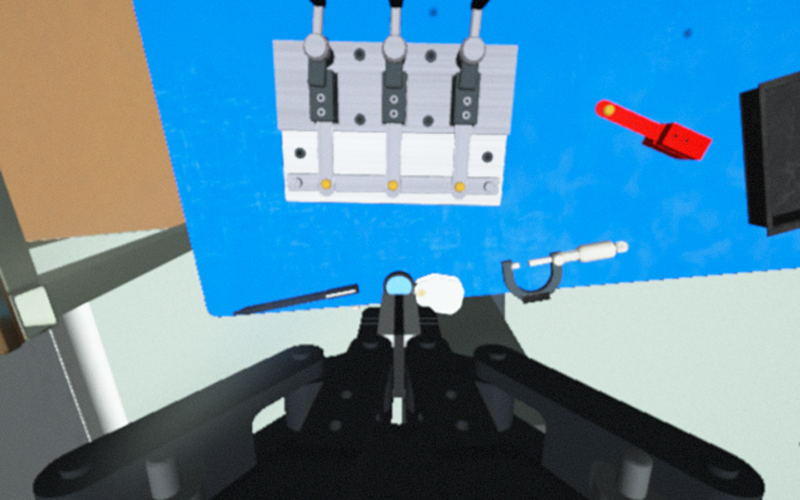

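```bash
python3 -c "
from h import *
print(delta([0.4793,0.1536,0.066],-6.4))"
```

```text
(array([ 3.28, -6.63, 15.47]), np.float64(0.99))
```

Request:
apply_moves([
  {"tx": 3.3,"ty": -6.6,"tz": 8,"turn": 1,"jaw": -1},
  {"tx": 3.3,"ty": -6.6,"tz": 11,"turn": 1,"jaw": -1},
  {"tx": 3.3,"ty": -6.6,"tz": 14,"turn": 1,"jaw": -1},
  {"tx": 3.3,"ty": -6.6,"tz": 15.3,"turn": 1,"jaw": -1},
  {"tx": 3.3,"ty": -6.6,"tz": 15.5,"turn": 1,"jaw": -1},
])

```text
time_s: 2.2
position: [0.4775, 0.1526, 0.0611]
tool_rot: [[0.994, -0.112, -0.007], [-0.112, -0.994, 0.003], [-0.008, -0.003, -1.0]]
ft_force: [-0.5, -0.7, -1.0]
grip_width: 0.0001
```

```bash
python3 -c "
from h import *
print(delta([0.4793,0.1536,0.060],-6.4))"
```

```text
(array([ 0.17, -0.12,  0.11]), np.float64(-0.06))
```

Request:
apply_moves([
  {"tx": 0.17,"ty": -0.12,"tz": 0.0,"turn": 0,"jaw": -1},
  {"tx": 0.17,"ty": -0.12,"tz": 0.0,"turn": 0,"jaw": -1},
  {"tx": 0.17,"ty": -0.12,"tz": 0.0,"turn": 0,"jaw": -1},
])

```text
time_s: 2.45
position: [0.4805, 0.1528, 0.0632]
tool_rot: [[0.994, -0.114, -0.004], [-0.114, -0.994, 0.004], [-0.004, -0.003, -1.0]]
ft_force: [-0.0, 0.0, 0.7]
grip_width: 0.0002
```

Request:
apply_moves([
  {"tx": 0,"ty": 0,"tz": 0.1,"turn": 0,"jaw": -1},
  {"tx": 0,"ty": 0,"tz": 0.2,"turn": 0,"jaw": -1},
  {"tx": 0,"ty": 0,"tz": 0.2,"turn": 0,"jaw": -1},
])

```text
time_s: 2.7
position: [0.481, 0.1526, 0.0624]
tool_rot: [[0.993, -0.114, -0.002], [-0.114, -0.993, 0.004], [-0.002, -0.003, -1.0]]
ft_force: [1.0, 0.1, 0.3]
grip_width: 0.0002
```

Request:
apply_moves([
  {"tx": 0,"ty": 0,"tz": 0.1,"turn": 0,"jaw": -1},
  {"tx": 0,"ty": 0,"tz": 0.2,"turn": 0,"jaw": -1},
  {"tx": 0,"ty": 0,"tz": 0.2,"turn": 0,"jaw": -1},
])

```text
time_s: 2.95
position: [0.4809, 0.1526, 0.0604]
tool_rot: [[0.993, -0.114, -0.002], [-0.114, -0.993, 0.004], [-0.002, -0.003, -1.0]]
ft_force: [-0.2, -0.7, 0.4]
grip_width: -0.0001
```

Request:
apply_moves([
  {"tx": 0,"ty": 0,"tz": 0.1,"turn": 0,"jaw": -1},
  {"tx": 0,"ty": 0,"tz": 0.2,"turn": 0,"jaw": -1},
  {"tx": 0,"ty": 0,"tz": 0.2,"turn": 0,"jaw": -1},
])

```text
time_s: 3.2
position: [0.4807, 0.1526, 0.0581]
tool_rot: [[0.993, -0.114, -0.002], [-0.114, -0.993, 0.004], [-0.003, -0.003, -1.0]]
ft_force: [0.3, -0.2, 0.6]
grip_width: 0.0001
```

Request:
apply_moves([
  {"tx": -0.1,"ty": -0.08,"tz": 0.1,"turn": 0,"jaw": -1},
  {"tx": -0.1,"ty": -0.08,"tz": 0.2,"turn": 0,"jaw": -1},
  {"tx": -0.1,"ty": -0.08,"tz": 0.2,"turn": 0,"jaw": -1},
])

```text
time_s: 3.45
position: [0.4796, 0.1535, 0.0559]
tool_rot: [[0.993, -0.114, -0.003], [-0.114, -0.993, 0.004], [-0.003, -0.003, -1.0]]
ft_force: [0.1, -0.2, -0.1]
grip_width: 0.0001
```

Request:
apply_moves([
  {"tx": 0,"ty": 0,"tz": 0.1,"turn": 0,"jaw": -1},
  {"tx": 0,"ty": 0,"tz": 0.2,"turn": 0,"jaw": -1},
  {"tx": 0,"ty": 0,"tz": 0.2,"turn": 0,"jaw": -1},
])

```text
time_s: 3.7
position: [0.4796, 0.1535, 0.0536]
tool_rot: [[0.993, -0.114, -0.003], [-0.114, -0.993, 0.004], [-0.003, -0.003, -1.0]]
ft_force: [-0.1, 0.1, 0.1]
grip_width: 0.0002
```

Request:
apply_moves([
  {"tx": 0,"ty": 0,"tz": 0.1,"turn": 0,"jaw": -1},
  {"tx": 0,"ty": 0,"tz": 0.15,"turn": 0,"jaw": -1},
  {"tx": 0,"ty": 0,"tz": 0.15,"turn": 0,"jaw": -1},
])

```text
time_s: 3.95
position: [0.4795, 0.1535, 0.052]
tool_rot: [[0.993, -0.114, -0.003], [-0.114, -0.993, 0.004], [-0.004, -0.003, -1.0]]
ft_force: [-0.4, 0.3, 0.7]
grip_width: 0.0001
```

Request:
apply_moves([
  {"tx": 0,"ty": 0,"tz": 0.05,"turn": 0,"jaw": -1},
  {"tx": 0,"ty": 0,"tz": 0.05,"turn": 0,"jaw": -1},
])

```text
time_s: 4.12
position: [0.4794, 0.1535, 0.0515]
tool_rot: [[0.993, -0.114, -0.003], [-0.114, -0.993, 0.004], [-0.004, -0.003, -1.0]]
ft_force: [0.6, 0.2, -0.0]
grip_width: -0.0001
```

```bash
python3 - <<'E'
from h import *
c,R,t=P("wrist"); im,D=get_image("wrist"); save("w3",im[130:330,180:460],2.8)
s=telemetry.observe();print(env.tip_extent,s["ft_force"],s["position"])
X=cloud(c,R,t,D)
for u,v in((320,240),(320,232),(318,228),(313,232),(327,232),(345,228),(372,228)): print(u,v,np.round(X[v,u],4))
E
```

```text
0.017 [-1.07061073 -0.62548826 -0.36383764] [0.47947304 0.15351899 0.05152843]
320 240 [0.4907 0.152  0.0845]
320 232 [0.477  0.1535 0.039 ]
318 228 [0.4799 0.1544 0.0397]
313 232 [0.4763 0.158  0.036 ]
327 232 [0.4755 0.1493 0.0365]
345 228 [0.4731 0.1375 0.0265]
372 228 [0.4711 0.12   0.0265]
```

View pics/w3.png

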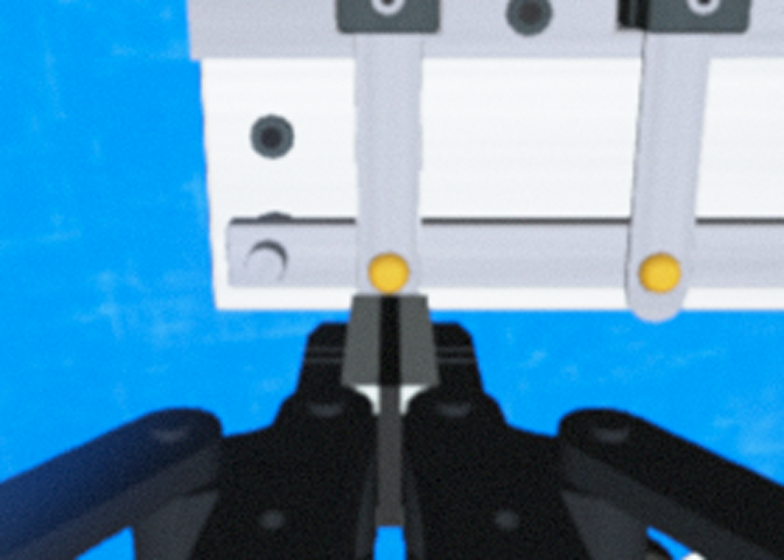

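```bash
python3 - <<'E'
from h import *
s=telemetry.observe();Rt=np.array(s["tool_rot"]);p=np.array(s["position"])
c,R,t=P("wrist"); im,D=get_image("wrist"); X=(cloud(c,R,t,D)-p)@Rt*1000
for v in range(230,275,3): print(v,[np.round(X[v,u]).astype(int).tolist() for u in (308,314,323,330)])
f=np.load("w2.npz")
print("---w2")
c2=c
E
```

```text
230 [[-3, -7, 17], [-1, -3, 13], [-1, 2, 13], [-6, 7, 25]]
233 [[-5, -7, 17], [-4, -3, 16], [-5, 2, 17], [-14, 8, 40]]
236 [[11, -6, -28], [11, -3, -29], [11, 2, -28], [11, 5, -27]]
239 [[11, -5, -31], [12, -3, -33], [11, 1, -32], [11, 5, -33]]
242 [[11, -5, -36], [11, -3, -36], [11, 1, -35], [11, 5, -34]]
245 [[11, -5, -39], [11, -3, -38], [10, 1, -37], [11, 4, -38]]
248 [[11, -5, -42], [11, -3, -42], [11, 1, -42], [11, 4, -41]]
251 [[11, -5, -45], [11, -3, -45], [12, 1, -46], [11, 4, -44]]
254 [[11, -5, -48], [11, -2, -48], [11, 1, -47], [11, 4, -47]]
257 [[12, -5, -52], [11, -2, -51], [11, 1, -50], [11, 4, -50]]
260 [[11, -5, -53], [11, -2, -54], [11, 1, -53], [11, 4, -54]]
263 [[11, -5, -56], [11, -2, -56], [11, 1, -56], [11, 4, -56]]
266 [[12, -5, -59], [12, -2, -59], [11, 1, -58], [11, 4, -59]]
269 [[12, -4, -62], [10, -2, -59], [10, 1, -59], [12, 4, -63]]
272 [[12, -4, -65], [9, -2, -59], [9, 1, -59], [12, 4, -65]]
---w2
```

```bash
python3 - <<'E'
from h import *
s=telemetry.observe();Rt=np.array(s["tool_rot"]);p=np.array(s["position"])
c,R,t=P("side"); im,D=get_image("side"); X=(cloud(c,R,t,D)-p)@Rt*1000
m=(abs(X[...,0])<16)&(abs(X[...,1])<25)&(D>0)
z=X[...,2][m]; print(np.histogram(z,bins=np.arange(-120,60,6)))
u,v=proj(c,R,t,p); print(u,v)
v0,u0=int(v),int(u); save("s2",im[v0-60:v0+40,u0-70:u0+70],5)
E
```

```text
(array([ 4,  6,  7,  6,  5,  4,  2,  2,  4,  3,  8, 18, 15, 12, 16,  9,  5,
        0,  0,  0,  0,  1, 12, 15, 34,  1, 18, 10,  0]), array([-120, -114, -108, -102,  -96,  -90,  -84,  -78,  -72,  -66,  -60,
        -54,  -48,  -42,  -36,  -30,  -24,  -18,  -12,   -6,    0,    6,
         12,   18,   24,   30,   36,   42,   48,   54]))
283.6112641584598 152.311085766583
```

View pics/s2.png

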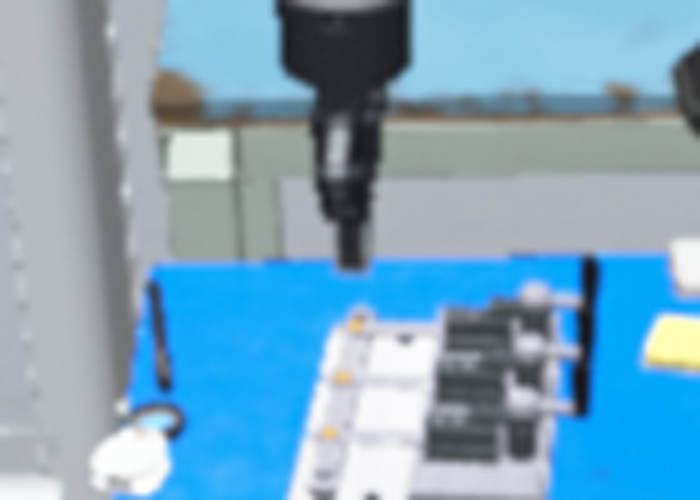

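The wrist and side views agree: the fingertips really end about 25 mm behind the reported TCP. That is about 42 mm higher than documented, which explains why I felt nothing. I'll trust the cameras and feel, and keep going down slowly.

Request:
apply_moves([
  {"tx": 0,"ty": 0,"tz": 1.2,"turn": 0,"jaw": -1},
  {"tx": 0,"ty": 0,"tz": 2.2,"turn": 0,"jaw": -1},
  {"tx": 0,"ty": 0,"tz": 2.6,"turn": 0,"jaw": -1},
  {"tx": 0,"ty": 0,"tz": 2.8,"turn": 0,"jaw": -1},
  {"tx": 0,"ty": 0,"tz": 2.8,"turn": 0,"jaw": -1},
])

```text
time_s: 4.68
position: [0.4793, 0.1536, 0.0234]
tool_rot: [[0.993, -0.114, -0.004], [-0.114, -0.993, 0.004], [-0.004, -0.003, -1.0]]
ft_force: [1.0, -0.1, 0.5]
grip_width: 0.0001
```

Request:
apply_moves([
  {"tx": 0,"ty": 0,"tz": 0.05,"turn": 0,"jaw": -1},
  {"tx": 0,"ty": 0,"tz": 0.1,"turn": 0,"jaw": -1},
  {"tx": 0,"ty": 0,"tz": 0.1,"turn": 0,"jaw": -1},
])

```text
time_s: 4.93
position: [0.4795, 0.1537, 0.0227]
tool_rot: [[0.993, -0.114, -0.003], [-0.114, -0.993, 0.004], [-0.003, -0.003, -1.0]]
ft_force: [-0.1, -0.0, -0.0]
grip_width: -0.0002
```

```bash
python3 - <<'E'
from h import *
s=telemetry.observe();Rt=np.array(s["tool_rot"]);p=np.array(s["position"])
print(s["ft_force"],p,delta([0.4793,0.1536,0.015],-6.4))
c,R,t=P("wrist"); im,D=get_image("wrist"); hsv=cv2.cvtColor(im,cv2.COLOR_RGB2HSV)
m=cv2.inRange(hsv,(15,150,120),(30,255,255)); n,l,st,ce=cv2.connectedComponentsWithStats(m)
X=cloud(c,R,t,D)
for i in range(1,n):
    if st[i,4]>25 and 150<ce[i][1]<330: print(np.round(ce[i],1),st[i,4],np.round(np.median(X[l==i],0),4))
E
```

```text
[-0.14113533 -0.00877747 -0.04117279] [0.47951724 0.15365416 0.02271565] (array([-0.02,  0.01,  0.77]), np.float64(-0.13))
[431.8 246.2] 192 [0.4736 0.0954 0.0385]
[545.8 246.3] 207 [0.4668 0.0362 0.0384]
```

Request:
apply_moves([
  {"tx": 0,"ty": 0,"tz": 0.1,"turn": 0,"jaw": -1},
  {"tx": 0,"ty": 0,"tz": 0.2,"turn": 0,"jaw": -1},
  {"tx": 0,"ty": 0,"tz": 0.3,"turn": 0,"jaw": -1},
  {"tx": 0,"ty": 0,"tz": 0.3,"turn": 0,"jaw": -1},
])

```text
time_s: 5.32
position: [0.4794, 0.1536, 0.0195]
tool_rot: [[0.993, -0.114, -0.003], [-0.114, -0.993, 0.004], [-0.004, -0.003, -1.0]]
ft_force: [-0.2, 0.0, -0.7]
grip_width: -0.0001
```

Request:
apply_moves([
  {"tx": 0,"ty": 0,"tz": 0.1,"turn": 0,"jaw": -1},
  {"tx": 0,"ty": 0,"tz": 0.2,"turn": 0,"jaw": -1},
  {"tx": 0,"ty": 0,"tz": 0.2,"turn": 0,"jaw": -1},
])

```text
time_s: 5.57
position: [0.4793, 0.1536, 0.0173]
tool_rot: [[0.993, -0.114, -0.004], [-0.114, -0.993, 0.004], [-0.004, -0.003, -1.0]]
ft_force: [-0.0, -0.0, 0.6]
grip_width: 0.0002
```

Request:
apply_moves([
  {"tx": 0,"ty": 0,"tz": 0.1,"turn": 0,"jaw": -1},
  {"tx": 0,"ty": 0,"tz": 0.2,"turn": 0,"jaw": -1},
  {"tx": 0,"ty": 0,"tz": 0.2,"turn": 0,"jaw": -1},
])

```text
time_s: 5.82
position: [0.4792, 0.1536, 0.0151]
tool_rot: [[0.993, -0.114, -0.004], [-0.114, -0.993, 0.003], [-0.004, -0.003, -1.0]]
ft_force: [0.0, 0.8, 0.3]
grip_width: -0.0001
```

Request:
apply_moves([
  {"tx": 0,"ty": 0,"tz": 0.1,"turn": 0,"jaw": -1},
  {"tx": 0,"ty": 0,"tz": 0.15,"turn": 0,"jaw": -1},
  {"tx": 0,"ty": 0,"tz": 0.15,"turn": 0,"jaw": -1},
])

```text
time_s: 6.07
position: [0.4792, 0.1537, 0.0136]
tool_rot: [[0.993, -0.114, -0.004], [-0.114, -0.993, 0.003], [-0.004, -0.003, -1.0]]
ft_force: [0.2, 0.3, 0.9]
grip_width: -0.0003
```

Noise is about ±0.6 N, so contact may be starting here.

Request:
apply_moves([
  {"tx": 0,"ty": 0,"tz": 0.1,"turn": 0,"jaw": -1},
  {"tx": 0,"ty": 0,"tz": 0.15,"turn": 0,"jaw": -1},
  {"tx": 0,"ty": 0,"tz": 0.15,"turn": 0,"jaw": -1},
])

```text
time_s: 6.32
position: [0.4792, 0.1537, 0.0121]
tool_rot: [[0.993, -0.114, -0.004], [-0.114, -0.993, 0.004], [-0.004, -0.003, -1.0]]
ft_force: [0.4, 0.2, 2.0]
grip_width: 0.0002
```

Request:
apply_moves([
  {"tx": 0,"ty": 0,"tz": 0.1,"turn": 0,"jaw": -1},
  {"tx": 0,"ty": 0,"tz": 0.15,"turn": 0,"jaw": -1},
  {"tx": 0,"ty": 0,"tz": 0.15,"turn": 0,"jaw": -1},
])

```text
time_s: 6.57
position: [0.4793, 0.1537, 0.011]
tool_rot: [[0.993, -0.114, -0.003], [-0.114, -0.993, 0.004], [-0.004, -0.003, -1.0]]
ft_force: [-2.5, -0.5, 8.5]
grip_width: -0.0003
```

Request:
apply_moves([
  {"tx": 0,"ty": 0,"tz": 0.1,"turn": 0,"jaw": -1},
  {"tx": 0,"ty": 0,"tz": 0.1,"turn": 0,"jaw": -1},
  {"tx": 0,"ty": 0,"tz": 0.1,"turn": 0,"jaw": -1},
])

```text
time_s: 6.82
position: [0.4794, 0.1537, 0.0108]
tool_rot: [[0.994, -0.114, -0.003], [-0.114, -0.994, 0.004], [-0.003, -0.003, -1.0]]
ft_force: [-4.2, -0.5, 12.6]
grip_width: -0.0002
```

Request:
apply_moves([
  {"tx": 0,"ty": 0,"tz": 0.1,"turn": 0,"jaw": -1},
  {"tx": 0,"ty": 0,"tz": 0.1,"turn": 0,"jaw": -1},
  {"tx": 0,"ty": 0,"tz": 0.1,"turn": 0,"jaw": -1},
])

```text
time_s: 7.07
position: [0.4794, 0.1537, 0.0107]
tool_rot: [[0.994, -0.114, -0.002], [-0.114, -0.994, 0.004], [-0.002, -0.003, -1.0]]
ft_force: [-4.5, -1.0, 14.0]
grip_width: -0.0001
```

```bash
cat >> h.py <<'E'
def avg(n=5):
    F=[];Z=[]
    for _ in range(n):
        get_image("wrist"); s=telemetry.observe(); F.append(s["ft_force"]); Z.append(s["position"][2])
    print("F",np.round(np.mean(F,0),2),"sd",np.round(np.std(F,0),2),"z",round(np.mean(Z),5))
E
python3 -c "
from h import *
avg(3)"
```

```text
F [-3.54 -0.57 13.92] sd [0.32 0.61 0.39] z 0.01073
```

Request:
apply_moves([
  {"tx": 0,"ty": 0,"tz": -0.1,"turn": 0,"jaw": -1},
  {"tx": 0,"ty": 0,"tz": -0.1,"turn": 0,"jaw": -1},
])

```text
time_s: 7.38
position: [0.4794, 0.1537, 0.012]
tool_rot: [[0.994, -0.113, -0.002], [-0.113, -0.994, 0.003], [-0.002, -0.003, -1.0]]
ft_force: [-2.1, 0.6, 1.9]
grip_width: 0.0002
```

```bash
python3 -c "
from h import *
avg(6)"
```

```text
F [-1.49 -0.09  2.55] sd [0.65 0.27 0.25] z 0.01162
```

Request:
apply_moves([
  {"tx": 0,"ty": 0,"tz": -1.5,"turn": 0,"jaw": -1},
  {"tx": 0,"ty": 3,"tz": -1.5,"turn": 0,"jaw": -1},
  {"tx": 0,"ty": 6,"tz": -1.5,"turn": 0,"jaw": -1},
  {"tx": 0,"ty": 6,"tz": -1.3,"turn": 0,"jaw": -1},
  {"tx": 0,"ty": 6,"tz": -1.1,"turn": 0,"jaw": -1},
])

```text
time_s: 8.1
position: [0.4727, 0.0931, 0.0222]
tool_rot: [[0.993, -0.116, -0.002], [-0.116, -0.993, 0.004], [-0.002, -0.003, -1.0]]
ft_force: [0.1, -0.2, 1.0]
grip_width: -0.0003
```

```bash
python3 -c "
from h import *
avg(4); print(delta([0.4727,0.0941,0.0215],-6.4))"
```

```text
F [-0.1   0.46 -0.21] sd [0.29 0.13 0.29] z 0.022
(array([0.02, 0.07, 0.07]), np.float64(-0.07))
```

Request:
apply_moves([
  {"tx": 0,"ty": 0,"tz": 0.2,"turn": 0,"jaw": -1},
  {"tx": 0,"ty": 0,"tz": 0.4,"turn": 0,"jaw": -1},
  {"tx": 0,"ty": 0,"tz": 0.6,"turn": 0,"jaw": -1},
  {"tx": 0,"ty": 0,"tz": 0.7,"turn": 0,"jaw": -1},
  {"tx": 0,"ty": 0,"tz": 0.7,"turn": 0,"jaw": -1},
])

```text
time_s: 8.72
position: [0.4724, 0.095, 0.015]
tool_rot: [[0.994, -0.112, -0.003], [-0.112, -0.994, 0.004], [-0.003, -0.003, -1.0]]
ft_force: [0.1, 0.4, 1.4]
grip_width: 0.0007
```

Request:
apply_moves([
  {"tx": 0,"ty": 0,"tz": 0.15,"turn": 0,"jaw": -1},
  {"tx": 0,"ty": 0,"tz": 0.2,"turn": 0,"jaw": -1},
  {"tx": 0,"ty": 0,"tz": 0.2,"turn": 0,"jaw": -1},
])

```text
time_s: 8.97
position: [0.4724, 0.095, 0.013]
tool_rot: [[0.994, -0.112, -0.003], [-0.112, -0.994, 0.004], [-0.003, -0.003, -1.0]]
ft_force: [-0.8, 0.9, 3.7]
grip_width: -0.0001
```

```bash
python3 -c "
from h import *
avg(5)"
```

```text
F [-1.03  0.64  3.77] sd [0.31 0.3  0.33] z 0.01309
```

Request:
apply_moves([
  {"tx": 0,"ty": 0,"tz": 0.1,"turn": 0,"jaw": -1},
  {"tx": 0,"ty": 0,"tz": 0.14,"turn": 0,"jaw": -1},
  {"tx": 0,"ty": 0,"tz": 0.14,"turn": 0,"jaw": -1},
])

```text
time_s: 9.47
position: [0.4725, 0.095, 0.0117]
tool_rot: [[0.994, -0.112, -0.003], [-0.112, -0.994, 0.004], [-0.003, -0.003, -1.0]]
ft_force: [-2.5, 0.6, 5.7]
grip_width: 0.0001
```

```bash
python3 -c "
from h import *
avg(5)"
```

```text
F [-1.86  0.77  5.35] sd [0.52 0.52 0.66] z 0.01173
```

Request:
apply_moves([
  {"tx": 0,"ty": 0,"tz": 0.08,"turn": 0,"jaw": -1},
  {"tx": 0,"ty": 0,"tz": 0.1,"turn": 0,"jaw": -1},
  {"tx": 0,"ty": 0,"tz": 0.1,"turn": 0,"jaw": -1},
])

```text
time_s: 9.97
position: [0.4725, 0.0951, 0.0111]
tool_rot: [[0.994, -0.112, -0.002], [-0.112, -0.994, 0.004], [-0.003, -0.003, -1.0]]
ft_force: [-2.7, 1.2, 9.6]
grip_width: 0.0001
```

Request:
apply_moves([
  {"tx": 0,"ty": 0,"tz": 0.06,"turn": 0,"jaw": -1},
  {"tx": 0,"ty": 0,"tz": 0.06,"turn": 0,"jaw": -1},
  {"tx": 0,"ty": 0,"tz": 0.06,"turn": 0,"jaw": -1},
])

```text
time_s: 10.22
position: [0.4725, 0.0951, 0.011]
tool_rot: [[0.994, -0.112, -0.002], [-0.112, -0.994, 0.004], [-0.002, -0.003, -1.0]]
ft_force: [-2.9, 0.5, 11.6]
grip_width: 0.0001
```

Request:
apply_moves([
  {"tx": 0,"ty": 0,"tz": -1.5,"turn": 0,"jaw": -1},
  {"tx": 0,"ty": 3,"tz": -1.5,"turn": 0,"jaw": -1},
  {"tx": 0,"ty": 6,"tz": -1.5,"turn": 0,"jaw": -1},
  {"tx": 0,"ty": 6,"tz": -1.3,"turn": 0,"jaw": -1},
  {"tx": 0,"ty": 6,"tz": -1.1,"turn": 0,"jaw": -1},
])

```text
time_s: 10.63
position: [0.4659, 0.0343, 0.0215]
tool_rot: [[0.993, -0.115, -0.002], [-0.115, -0.993, 0.004], [-0.002, -0.003, -1.0]]
ft_force: [0.3, 0.4, 0.1]
grip_width: 0.0002
```

```bash
python3 -c "
from h import *
avg(4); print(delta([0.4661,0.0351,0.0130],-6.4))"
```

```text
F [ 0.04  0.58 -0.09] sd [0.6  0.25 0.38] z 0.02136
(array([0.05, 0.1 , 0.85]), np.float64(0.01))
```

Request:
apply_moves([
  {"tx": 0,"ty": 0,"tz": 0.3,"turn": 0,"jaw": -1},
  {"tx": 0,"ty": 0,"tz": 0.6,"turn": 0,"jaw": -1},
  {"tx": 0,"ty": 0,"tz": 0.8,"turn": 0,"jaw": -1},
  {"tx": 0,"ty": 0,"tz": 0.97,"turn": 0,"jaw": -1},
  {"tx": 0,"ty": 0,"tz": 0.97,"turn": 0,"jaw": -1},
])

```text
time_s: 11.25
position: [0.4657, 0.0364, 0.0117]
tool_rot: [[0.994, -0.111, -0.002], [-0.111, -0.994, 0.004], [-0.003, -0.004, -1.0]]
ft_force: [-1.4, 1.4, 5.6]
grip_width: 0.0003
```

```bash
python3 -c "
from h import *
avg(5)"
```

```text
F [-0.99  1.55  4.78] sd [0.38 0.58 0.48] z 0.01197
```

Request:
apply_moves([
  {"tx": 0,"ty": 0,"tz": 0.08,"turn": 0,"jaw": -1},
  {"tx": 0,"ty": 0,"tz": 0.1,"turn": 0,"jaw": -1},
  {"tx": 0,"ty": 0,"tz": 0.1,"turn": 0,"jaw": -1},
])

```text
time_s: 11.75
position: [0.4657, 0.0363, 0.0113]
tool_rot: [[0.994, -0.111, -0.002], [-0.111, -0.994, 0.004], [-0.002, -0.004, -1.0]]
ft_force: [-1.2, 1.8, 7.4]
grip_width: 0.0002
```

Request:
apply_moves([
  {"tx": 0,"ty": 0,"tz": 0.06,"turn": 0,"jaw": -1},
  {"tx": 0,"ty": 0,"tz": 0.06,"turn": 0,"jaw": -1},
  {"tx": 0,"ty": 0,"tz": 0.06,"turn": 0,"jaw": -1},
])

```text
time_s: 12.0
position: [0.4658, 0.0363, 0.0111]
tool_rot: [[0.994, -0.111, -0.002], [-0.111, -0.994, 0.004], [-0.002, -0.004, -1.0]]
ft_force: [-2.4, 1.4, 9.6]
grip_width: -0.0004
```

Request:
apply_moves([
  {"tx": 0,"ty": 0,"tz": 0.06,"turn": 0,"jaw": -1},
  {"tx": 0,"ty": 0,"tz": 0.06,"turn": 0,"jaw": -1},
])

```text
time_s: 12.17
position: [0.4658, 0.0363, 0.011]
tool_rot: [[0.994, -0.111, -0.001], [-0.111, -0.994, 0.004], [-0.002, -0.004, -1.0]]
ft_force: [-3.2, 0.7, 11.5]
grip_width: -0.0004
```

Request:
apply_moves([
  {"tx": 0,"ty": 0,"tz": -4,"turn": 0,"jaw": -1},
  {"tx": 0,"ty": 0,"tz": -8,"turn": 0,"jaw": -0.2},
  {"tx": 0,"ty": 0,"tz": -11,"turn": 0,"jaw": -0.2},
  {"tx": 0,"ty": 0,"tz": -11,"turn": 0,"jaw": -0.2},
])

```text
time_s: 12.5
position: [0.4686, 0.0353, 0.1262]
tool_rot: [[0.994, -0.111, 0.009], [-0.111, -0.994, 0.002], [0.009, -0.003, -1.0]]
ft_force: [0.6, 0.2, 0.2]
grip_width: 0.0338
```

```bash
python3 - <<'E'
from h import *
s=telemetry.observe(); print(s["position"],s["q"].round(1) if hasattr(s["q"],'round') else s["q"],s["grip_width"])
for n in("top","side"):
    f=np.load(n+".npz"); X=cloud(*P(n),f["D"]); 
    m=(X[...,0]>.55)&(X[...,0]<1)&(X[...,1]>-.05)&(X[...,1]<.35)&(f["D"]>0)
    for z0 in(.1,.15,.2,.25,.3,.4): 
        k=m&(X[...,2]>z0)&(X[...,2]<z0+.05); print(n,z0,k.sum(), np.percentile(X[k],[2],axis=0).round(3) if k.any() else '')
# refine stations/knobs from the w2 image
f=np.load("w2.npz"); im=f["im"]; c=camera_params("wrist"); R,t=f["R"],f["t"]
X=cloud(c,R,t,f["D"]); 
ax=np.array([.9938,-.1115]); ay=np.array([.1115,.9938]); r1=np.array([.4793,.1536])
for i in range(3):
    o=r1-ay*.0595*i
    J=np.stack([(X[...,:2]-o)@ax,(X[...,:2]-o)@ay],-1)
    k=(abs(J[...,1])<.016)&(J[...,0]>.045)&(J[...,0]<.095)&(X[...,2]>.044)&(X[...,2]<.052)
    print(i,"root",k.sum(),np.percentile(J[k],[3,50,97],axis=0).round(4).tolist(),np.median(X[k][:,2]))
    k=(abs(J[...,1])<.02)&(J[...,0]>.12)&(J[...,0]<.155)&(X[...,2]>.07); print("knob",k.sum(),J[k].mean(0) if k.any() else '')
E
```

```text
[0.46855658 0.03531429 0.12615354] [-10.3  18.5  94.7   0.2  66.3  86. ] 0.03384205722973704
top 0.1 2278 [[ 0.68  -0.042  0.102]]
top 0.15 3407 [[ 0.702 -0.04   0.151]]
top 0.2 2485 [[ 0.817 -0.044  0.201]]
top 0.25 2998 [[ 0.824 -0.043  0.251]]
top 0.3 3489 [[ 0.832 -0.043  0.301]]
top 0.4 0 
side 0.1 1049 [[ 0.682 -0.042  0.101]]
side 0.15 1042 [[ 0.707 -0.042  0.151]]
side 0.2 687 [[ 0.818 -0.045  0.201]]
side 0.25 739 [[ 0.825 -0.045  0.251]]
side 0.3 745 [[ 0.833 -0.045  0.301]]
side 0.4 0 
0 root 635 [[0.054, -0.009], [0.0688, -0.0011], [0.0896, 0.0099]] 0.047060584025876
knob 21 [ 0.13229976 -0.00286559]
1 root 627 [[0.0541, -0.0091], [0.0688, 0.0007], [0.0892, 0.0102]] 0.04702035585755412
knob 34 [ 0.13238495 -0.00044641]
2 root 617 [[0.054, -0.0094], [0.0685, 0.0005], [0.0893, 0.0097]] 0.04709716879551204
knob 55 [ 0.13245539 -0.0007644 ]
```

```bash
python3 - <<'E'
from h import *
print(delta([.55,.145,.1],-6.4))
f=np.load("top.npz"); X=cloud(*P("top"),f["D"])
m=(X[...,0]>.6)&(X[...,0]<.8)&(X[...,1]>-.05)&(X[...,1]<.35)&(X[...,2]>.095)&(X[...,2]<.2)
for y in np.arange(-.05,.35,.04):
    k=m&(abs(X[...,1]-y)<.02); print(round(y,2),k.sum(),X[k][:,0].min() if k.any() else'')
c,R,t=P("top")
for u,v in((180,73),(303,85),(431,97)): print(plane(c,R,t,185+u/5,170+v/5,.083))
E
```

```text
(array([  6.85, -11.8 ,   2.71]), np.float64(0.02))
-0.05 0 
-0.01 0 
0.03 0 
0.07 0 
0.11 0 
0.15 0 
0.19 0 
0.23 510 0.6771992372643941
0.27 859 0.6773491982907914
0.31 533 0.6775094175163077
[0.61467126 0.13305408 0.083     ]
[0.60804906 0.07597201 0.083     ]
[0.60137507 0.01643416 0.083     ]
```

Request:
apply_moves([
  {"tx": 6.8,"ty": -11.8,"tz": 2.5,"turn": 0,"jaw": -0.2},
  {"tx": 6.8,"ty": -11.8,"tz": 2.5,"turn": 0,"jaw": -0.2},
  {"tx": 6.8,"ty": -11.8,"tz": 2.5,"turn": 0,"jaw": -0.2},
  {"tx": 6.8,"ty": -11.8,"tz": 2.5,"turn": 0,"jaw": -0.2},
  {"tx": 6.8,"ty": -11.8,"tz": 2.5,"turn": 0,"jaw": -0.2},
])

```text
time_s: 12.92
position: [0.5504, 0.1473, 0.1004]
tool_rot: [[0.994, -0.108, 0.008], [-0.108, -0.994, 0.002], [0.008, -0.003, -1.0]]
ft_force: [-0.6, -0.7, -0.5]
grip_width: 0.034
```

```bash
python3 - <<'E'
from h import *
s=telemetry.observe();Rt=np.array(s["tool_rot"]);p=np.array(s["position"])
c,R,t=P("wrist"); im,D=get_image("wrist"); save("w4",im,1.25)
W=cloud(c,R,t,D); r1=np.array([.4793,.1536]);ax=np.array([.9938,-.1115]); ay=np.array([.1115,.9938])
J=np.stack([(W[...,:2]-r1)@ax,(W[...,:2]-r1)@ay],-1)
for i in range(3):
    k=(abs(J[...,1]+.06*i)<.02)&(J[...,0]>.12)&(J[...,0]<.16)&(W[...,2]>.082)&(W[...,2]<.095)&(D>0)
    print(k.sum(), W[k].mean(0) if k.any() else'', (J[k].max(0)+J[k].min(0))/2 if k.any() else '')
print(p, delta([.615,.134,.075],-6.4),s["grip_width"])
E
```

```text
413 [0.61612697 0.1361999  0.08641986] [ 0.13793432 -0.00225935]
421 [0.60989976 0.07992675 0.08628973] [ 0.13813381 -0.05964583]
475 [0.60307919 0.01986162 0.08601975] [ 0.13784875 -0.12033515]
[0.55036942 0.14733029 0.10041198] (array([6.63, 0.47, 2.62]), np.float64(0.13)) 0.03395614271725588
```

View pics/w4.png

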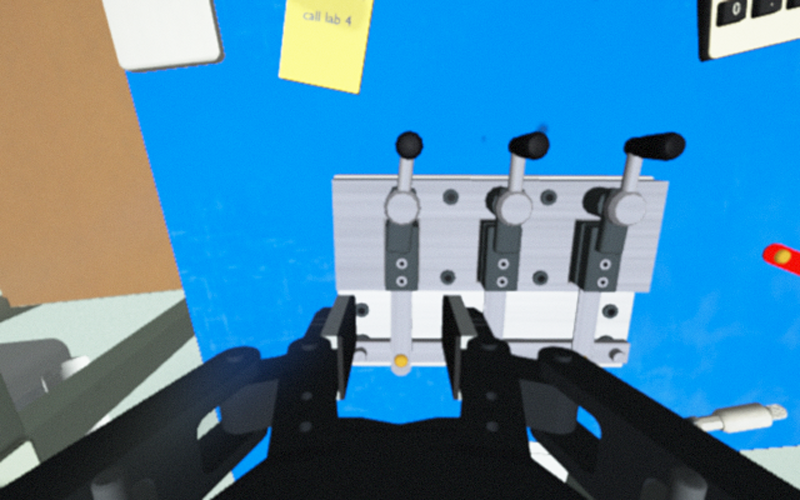

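The crop confirms knob 1 (left clamp) at viewed pixel (409,145), with its spring's rivet at (401,362). Depth puts the knob at (0.616, 0.136), which matches the geometry given.

Request:
apply_moves([
  {"tx": 4,"ty": 0.3,"tz": 0,"turn": 0,"jaw": -0.2},
  {"tx": 6.65,"ty": 0.4,"tz": 0,"turn": 0,"jaw": -0.2},
  {"tx": 6.65,"ty": 0.4,"tz": 1.0,"turn": 0,"jaw": -0.2},
  {"tx": 6.65,"ty": 0.4,"tz": 2.2,"turn": 0,"jaw": -0.2},
  {"tx": 6.65,"ty": 0.4,"tz": 2.4,"turn": 0,"jaw": -0.2},
])

```text
time_s: 13.38
position: [0.6136, 0.1333, 0.075]
tool_rot: [[0.994, -0.111, 0.003], [-0.111, -0.994, 0.001], [0.003, -0.001, -1.0]]
ft_force: [-0.3, -0.5, -0.8]
grip_width: 0.034
```

```bash
python3 - <<'E'
from h import *
avg(1); print(delta([.6162,.1362,.047],-6.4))
E
```

```text
F [0.08 0.73 1.24] sd [0. 0. 0.] z 0.0757
(array([ 0.21, -0.29,  2.87]), np.float64(0.07))
```

Request:
apply_moves([
  {"tx": 0.2,"ty": -0.25,"tz": 0.8,"turn": 0,"jaw": -0.2},
  {"tx": 0.2,"ty": -0.25,"tz": 1.8,"turn": 0,"jaw": -0.2},
  {"tx": 0.2,"ty": -0.25,"tz": 2.5,"turn": 0,"jaw": -0.2},
  {"tx": 0.2,"ty": -0.25,"tz": 2.75,"turn": 0,"jaw": -0.2},
  {"tx": 0.2,"ty": -0.25,"tz": 2.75,"turn": 0,"jaw": -0.2},
])

```text
time_s: 13.85
position: [0.6155, 0.1358, 0.0473]
tool_rot: [[0.994, -0.11, 0.002], [-0.11, -0.994, 0.001], [0.002, -0.001, -1.0]]
ft_force: [-0.0, 0.6, 0.2]
grip_width: 0.034
```

Request:
apply_moves([
  {"tx": 0,"ty": 0,"tz": 0,"turn": 0,"jaw": -0.9},
  {"tx": 0,"ty": 0,"tz": 0,"turn": 0,"jaw": -0.9},
  {"tx": 0,"ty": 0,"tz": 0,"turn": 0,"jaw": -0.9},
  {"tx": 0,"ty": 0,"tz": 0,"turn": 0,"jaw": -0.9},
], squeeze=25)

```text
time_s: 14.18
position: [0.6156, 0.1357, 0.0476]
tool_rot: [[0.994, -0.11, 0.002], [-0.11, -0.994, 0.001], [0.002, -0.001, -1.0]]
ft_force: [0.2, -1.0, 0.0]
grip_width: 0.0113
```

```bash
python3 - <<'E'
from h import *
avg(2); print(delta([.6162,.1362,.047],-6.4))
s=telemetry.observe();Rt=np.array(s["tool_rot"]);p=np.array(s["position"])
o=np.array([.4793,.1536]);ax=np.array([.9938,-.1115]); ay=np.array([.1115,.9938]); pv=o+.106*ax
d=p[:2]-pv; print("rad",np.hypot(*d),"th",-np.arctan2(d@ay,d@ax))
for th in (.35,.7,1.05,1.3,1.45,1.55): print(th,delta([*(pv+.032*(np.cos(th)*ax-np.sin(th)*ay)),p[2]])[0], np.degrees(th))
E
```

```text
F [-0.44 -0.98  0.38] sd [0.44 0.32 0.4 ] z 0.04763
(array([ 0.05, -0.05,  0.06]), np.float64(0.07))
rad 0.03158437799011774 th 0.08066356310929675
0.35 [-0.14  0.84 -0.  ] 20.05352282957881
0.7 [-0.7   1.81 -0.  ] 40.10704565915762
1.05 [-1.56  2.52 -0.01] 60.160568488736445
1.3 [-2.3   2.83 -0.01] 74.48451336700703
1.45 [-2.77  2.92 -0.01] 83.07888029396936
1.55 [-3.09  2.94 -0.01] 88.8084582452776
```

Request:
apply_moves([
  {"tx": 0,"ty": 0,"tz": 0,"turn": 0,"jaw": -0.5},
  {"tx": 0,"ty": 0,"tz": 0,"turn": 0,"jaw": -0.5},
  {"tx": 0,"ty": 0,"tz": 0,"turn": -10,"jaw": -0.5},
  {"tx": 0,"ty": 0,"tz": 0,"turn": -20,"jaw": -0.5},
  {"tx": 0,"ty": 0,"tz": 0,"turn": -30,"jaw": -0.5},
])

```text
time_s: 14.7
position: [0.6157, 0.1359, 0.0477]
tool_rot: [[0.964, 0.267, 0.003], [0.267, -0.964, 0.001], [0.003, -0.0, -1.0]]
ft_force: [0.3, -0.0, -0.0]
grip_width: 0.0216
```

Request:
apply_moves([
  {"tx": 0,"ty": 0,"tz": 0,"turn": -15,"jaw": -0.5},
  {"tx": 0,"ty": 0,"tz": 0,"turn": -15,"jaw": -0.5},
  {"tx": 0,"ty": 0,"tz": 0,"turn": -15,"jaw": -0.9},
  {"tx": 0,"ty": 0,"tz": 0,"turn": -15,"jaw": -0.9},
  {"tx": 0,"ty": 0,"tz": 0,"turn": -15,"jaw": -0.9},
])

```text
time_s: 15.12
position: [0.616, 0.1358, 0.0478]
tool_rot: [[0.863, 0.505, 0.003], [0.505, -0.863, 0.001], [0.003, 0.001, -1.0]]
ft_force: [1.2, -1.4, 1.0]
grip_width: 0.0112
```

```bash
cat > th.py <<'E'
from h import *
s=telemetry.observe();Rt=np.array(s["tool_rot"]);p=np.array(s["position"])
o=np.array([.4793,.1536]);ax=np.array([.9938,-.1115]); ay=np.array([.1115,.9938]); pv=o+.106*ax
d=p[:2]-pv; th0=-np.arctan2(d@ay,d@ax); r=np.hypot(*d)
print(p,"rad",r,"th",th0,"yaw",np.degrees(np.arctan2(Rt[1,0],Rt[0,0])),s["q"][5],s["ft_force"],s["grip_width"])
for k in range(1,6):
    th=th0+k*.12
    print(delta([*(pv+.0318*(np.cos(th)*ax-np.sin(th)*ay)),p[2]])[0], round(np.degrees(k*.12),1))
E
python3 th.py
```

```text
[0.61598234 0.13578503 0.04782218] rad 0.03190797223522208 th 0.07731007558058839 yaw 30.318936845368476 61.3387097399886 [ 1.15493742 -1.35095789  0.98924399] 0.011242914032433875
[-0.28  0.26 -0.  ] 6.9
[-0.57  0.5  -0.  ] 13.8
[-0.9  0.7 -0. ] 20.6
[-1.24  0.86 -0.  ] 27.5
[-1.61  0.98 -0.  ] 34.4
```

Request:
apply_moves([
  {"tx": -0.28,"ty": 0.26,"tz": 0,"turn": 6.9,"jaw": -0.9},
  {"tx": -0.57,"ty": 0.5,"tz": 0,"turn": 13.8,"jaw": -0.9},
  {"tx": -0.9,"ty": 0.7,"tz": 0,"turn": 20.6,"jaw": -0.9},
  {"tx": -1.24,"ty": 0.86,"tz": 0,"turn": 27.5,"jaw": -0.9},
  {"tx": -1.24,"ty": 0.86,"tz": 0,"turn": 27.5,"jaw": -0.9},
])

```text
time_s: 15.53
position: [0.6094, 0.1218, 0.0478]
tool_rot: [[0.999, 0.042, 0.003], [0.042, -0.999, 0.001], [0.003, -0.001, -1.0]]
ft_force: [-0.2, -2.2, -0.3]
grip_width: 0.0112
```

```bash
python3 th.py
```

```text
[0.6094146  0.12175845 0.04782905] rad 0.031851921730201856 th 0.568040979109903 yaw 2.416588213180488 87.94225156940419 [-0.1632925  -2.18329798 -0.31639785] 0.01124500180089256
[-0.27  0.27 -0.  ] 6.9
[-0.57  0.5  -0.  ] 13.8
[-0.9  0.7 -0. ] 20.6
[-1.24  0.86 -0.  ] 27.5
[-1.61  0.98 -0.01] 34.4
```

Request:
apply_moves([
  {"tx": -0.27,"ty": 0.27,"tz": 0,"turn": 6.9,"jaw": -0.9},
  {"tx": -0.57,"ty": 0.5,"tz": 0,"turn": 13.8,"jaw": -0.9},
  {"tx": -0.9,"ty": 0.7,"tz": 0,"turn": 20.6,"jaw": -0.9},
  {"tx": -1.24,"ty": 0.86,"tz": 0,"turn": 27.5,"jaw": -0.9},
  {"tx": -1.24,"ty": 0.86,"tz": 0,"turn": 27.5,"jaw": -0.9},
])

```text
time_s: 15.95
position: [0.5971, 0.1125, 0.0478]
tool_rot: [[0.905, -0.426, 0.003], [-0.426, -0.905, 0.001], [0.002, -0.002, -1.0]]
ft_force: [-0.1, -1.6, 0.5]
grip_width: 0.0112
```

```bash
python3 th.py
```

```text
[0.59709288 0.11252817 0.04783205] rad 0.03179202134231253 th 1.0566869351589991 yaw -25.22288669936987 114.7079452972062 [-0.08907397 -1.62333785  0.49542272] 0.011191318585670554
[-0.27  0.27 -0.  ] 6.9
[-0.57  0.5  -0.  ] 13.8
[-0.9  0.7 -0. ] 20.6
[-1.24  0.86 -0.  ] 27.5
[-1.61  0.97 -0.01] 34.4
```

Request:
apply_moves([
  {"tx": -0.27,"ty": 0.27,"tz": 0,"turn": 6.9,"jaw": -0.9},
  {"tx": -0.57,"ty": 0.5,"tz": 0,"turn": 13.8,"jaw": -0.9},
  {"tx": -0.9,"ty": 0.7,"tz": 0,"turn": 20.6,"jaw": -0.9},
  {"tx": -1.24,"ty": 0.86,"tz": 0,"turn": 27.5,"jaw": -0.9},
  {"tx": -1.24,"ty": 0.86,"tz": 0,"turn": 27.5,"jaw": -0.9},
])

```text
time_s: 16.37
position: [0.582, 0.1101, 0.0478]
tool_rot: [[0.606, -0.795, 0.003], [-0.795, -0.606, 0.001], [0.001, -0.002, -1.0]]
ft_force: [-1.0, -0.8, 0.3]
grip_width: 0.0114
```

```bash
python3 th.py
```

```text
[0.58197863 0.11014007 0.04783952] rad 0.03175289401523536 th 1.5430700846680883 yaw -52.679612933883426 141.9231323769605 [-0.97448099 -0.77694916  0.28779793] 0.011424017492465842
[-0.27  0.27 -0.  ] 6.9
[-0.57  0.5  -0.  ] 13.8
[-0.9  0.7 -0. ] 20.6
[-1.25  0.85 -0.  ] 27.5
[-1.61  0.96 -0.  ] 34.4
```

Request:
apply_moves([
  {"tx": 0,"ty": 0,"tz": 0,"turn": 0,"jaw": -0.5},
  {"tx": 0,"ty": 0,"tz": 0,"turn": 0,"jaw": -0.5},
  {"tx": 0,"ty": 0,"tz": -3,"turn": 0,"jaw": -0.5},
  {"tx": 0,"ty": 0,"tz": -6,"turn": 0,"jaw": -0.2},
  {"tx": 0,"ty": 0,"tz": -6,"turn": -7,"jaw": -0.1},
])

```text
time_s: 16.78
position: [0.5844, 0.1103, 0.1133]
tool_rot: [[0.701, -0.713, 0.012], [-0.713, -0.702, 0.001], [0.008, -0.009, -1.0]]
ft_force: [0.6, 0.0, 0.7]
grip_width: 0.0384
```

```bash
python3 - <<'E'
from h import *
print(delta([.55,.145,.1],-6.4))
E
```

```text
(array([-4.9 ,  0.03,  1.29]), np.float64(-39.05))
```

Request:
apply_moves([
  {"tx": -4.9,"ty": 0,"tz": 0.6,"turn": -39,"jaw": -0.1},
  {"tx": -4.9,"ty": 0,"tz": 0.6,"turn": -39,"jaw": -0.1},
  {"tx": -4.9,"ty": 0,"tz": 0.6,"turn": -39,"jaw": -0.1},
  {"tx": -4.9,"ty": 0,"tz": 0.6,"turn": -39,"jaw": -0.1},
  {"tx": -4.9,"ty": 0,"tz": 0.6,"turn": -39,"jaw": -0.1},
])

```text
time_s: 17.2
position: [0.5501, 0.1457, 0.107]
tool_rot: [[0.987, -0.16, 0.011], [-0.16, -0.987, 0.0], [0.011, -0.002, -1.0]]
ft_force: [0.1, 0.2, -0.6]
grip_width: 0.0385
```

```bash
python3 - <<'E'
from h import *
s=telemetry.observe()
c,R,t=P("wrist"); im,D=get_image("wrist"); save("w5",im,1.25)
print(delta([.5518,.1455,.0385],-6.4),s["position"])
W=cloud(c,R,t,D); r1=np.array([.4793,.1536]);ax=np.array([.9938,-.1115]); ay=np.array([.1115,.9938])
J=np.stack([(W[...,:2]-r1)@ax,(W[...,:2]-r1)@ay],-1)
k=(abs(J[...,1])<.016)&(J[...,0]>.045)&(J[...,0]<.105)&(W[...,2]>.044)&(W[...,2]<.052)
print(k.sum(),np.percentile(J[k],[3,50,97],axis=0).round(4).tolist(),np.median(W[k][:,2]))
E
```

```text
(array([ 0.09, -0.01,  6.85]), np.float64(-2.43)) [0.55009877 0.14565478 0.1070277 ]
1326 [[0.0548, -0.0085], [0.0742, 0.0008], [0.0924, 0.0101]] 0.04710074548764066
```

View pics/w5.png

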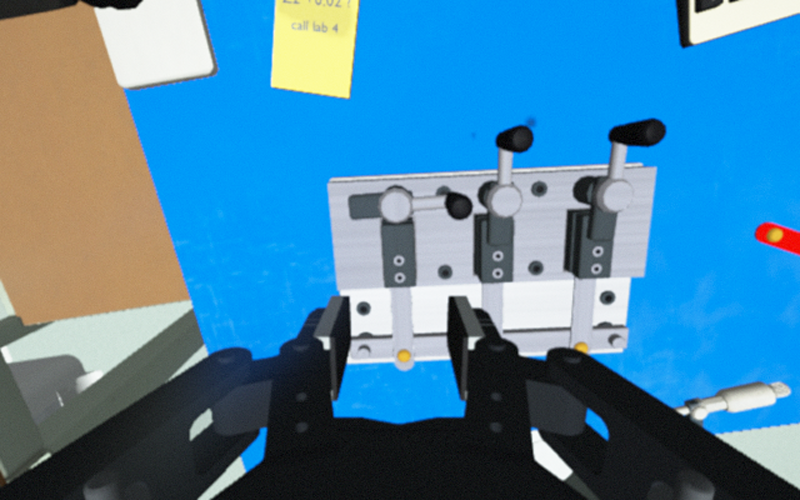

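The picture shows clamp 1 swung fully aside (nose at (365,205), knob at (458,205)). The left root at (398,250) is free and the other two clamps are still closed. I'm going down on the left root.

Request:
apply_moves([
  {"tx": 0.15,"ty": -0.05,"tz": 2,"turn": -2.4,"jaw": -0.1},
  {"tx": 0.15,"ty": -0.05,"tz": 4,"turn": -2.4,"jaw": -0.1},
  {"tx": 0.15,"ty": -0.05,"tz": 5.5,"turn": -2.4,"jaw": -0.1},
  {"tx": 0.15,"ty": -0.05,"tz": 6,"turn": -2.4,"jaw": -0.1},
  {"tx": 0.15,"ty": -0.05,"tz": 6,"turn": -2.4,"jaw": -0.1},
])

```text
time_s: 17.67
position: [0.5518, 0.1458, 0.046]
tool_rot: [[0.994, -0.112, 0.008], [-0.112, -0.994, 0.0], [0.008, -0.001, -1.0]]
ft_force: [0.2, -0.1, -0.1]
grip_width: 0.0386
```

```bash
python3 - <<'E'
from h import *
avg(1); print(delta([.5522,.1462,.010],-6.4))
E
```

```text
F [ 0.81 -0.83  0.36] sd [0. 0. 0.] z 0.04705
(array([-0.07, -0.03,  3.7 ]), np.float64(-0.03))
```

Request:
apply_moves([
  {"tx": 0,"ty": 0,"tz": 1.2,"turn": 0,"jaw": -0.1},
  {"tx": 0,"ty": 0,"tz": 2.2,"turn": 0,"jaw": -0.1},
  {"tx": 0,"ty": 0,"tz": 3.1,"turn": 0,"jaw": -0.1},
  {"tx": 0,"ty": 0,"tz": 3.5,"turn": 0,"jaw": -0.1},
  {"tx": 0,"ty": 0,"tz": 3.5,"turn": 0,"jaw": -0.1},
])

```text
time_s: 18.13
position: [0.5524, 0.1458, 0.0113]
tool_rot: [[0.994, -0.112, 0.009], [-0.112, -0.994, 0.0], [0.009, -0.001, -1.0]]
ft_force: [-0.4, -0.3, -0.8]
grip_width: 0.0383
```

```bash
python3 - <<'E'
from h import *
avg(2); print(delta([.5522,.1462,.010],-6.4))
E
```

```text
F [0.59 0.12 0.07] sd [0.12 0.13 0.12] z 0.01211
(array([-0.09, -0.02,  0.23]), np.float64(-0.02))
```

Request:
apply_moves([
  {"tx": 0,"ty": 0,"tz": 0.1,"turn": 0,"jaw": -0.7},
  {"tx": 0,"ty": 0,"tz": 0.1,"turn": 0,"jaw": -0.7},
  {"tx": 0,"ty": 0,"tz": 0.1,"turn": 0,"jaw": -0.7},
  {"tx": 0,"ty": 0,"tz": 0.1,"turn": 0,"jaw": -0.7},
  {"tx": 0,"ty": 0,"tz": 0.1,"turn": 0,"jaw": -0.7},
], squeeze=50)

```text
time_s: 18.65
position: [0.5535, 0.1459, 0.0118]
tool_rot: [[0.994, -0.112, 0.012], [-0.112, -0.994, 0.001], [0.012, -0.002, -1.0]]
ft_force: [0.4, -0.5, 4.3]
grip_width: 0.0184
```

Request:
apply_moves([
  {"tx": 0,"ty": 0,"tz": -0.3,"turn": 0,"jaw": -0.7},
  {"tx": 0,"ty": 0,"tz": -0.8,"turn": 0,"jaw": -0.7},
  {"tx": 0,"ty": 0,"tz": -1.4,"turn": 0,"jaw": -0.7},
  {"tx": 0,"ty": 0,"tz": -2.2,"turn": 0,"jaw": -0.7},
  {"tx": 0,"ty": 0,"tz": -3,"turn": 0,"jaw": -0.7},
])

```text
time_s: 19.07
position: [0.553, 0.1459, 0.0426]
tool_rot: [[0.994, -0.112, 0.012], [-0.112, -0.994, 0.001], [0.012, -0.002, -1.0]]
ft_force: [0.2, -0.2, -1.5]
grip_width: 0.0188
```

```bash
python3 - <<'E'
from h import *
avg(3); s=telemetry.observe(); print(s["grip_width"],s["position"])
c,R,t=P("top"); f=np.load("top.npz"); X=cloud(c,R,t,f["D"])
# tray left compartment: edges of tray outer at z=.026
hsv=cv2.cvtColor(f["im"],cv2.COLOR_RGB2HSV); m=((hsv[...,1]<110)|(hsv[...,2]<60)).astype(np.uint8)
M=np.zeros_like(m); M[198:282,368:475]=m[198:282,368:475]; cs,_=cv2.findContours(M,0,1); k=max(cs,key=cv2.contourArea)
w=np.array([plane(c,R,t,u,v,.026)[:2] for u,v in k[:,0]],np.float32); print(cv2.boxPoints(cv2.minAreaRect(w)))
E
```

```text
F [ 0.13  0.22 -0.87] sd [0.56 0.37 1.06] z 0.04353
0.019014706914878412 [0.55347775 0.14596815 0.04271577]
[[ 0.39202815 -0.25847277]
 [ 0.4338354  -0.45978162]
 [ 0.5693502  -0.43163827]
 [ 0.52754295 -0.23032942]]
```

Request:
apply_moves([
  {"tx": 0,"ty": 0,"tz": -2.5,"turn": 0,"jaw": -0.7},
  {"tx": 0,"ty": 0,"tz": -5,"turn": 0,"jaw": -0.7},
  {"tx": 0,"ty": 0,"tz": -7.5,"turn": 0,"jaw": -0.7},
  {"tx": -0.3,"ty": 3,"tz": -7.5,"turn": -3,"jaw": -0.7},
  {"tx": -0.6,"ty": 6,"tz": -7.5,"turn": -6,"jaw": -0.7},
])

```text
time_s: 19.63
position: [0.5401, 0.0872, 0.1186]
tool_rot: [[1.0, -0.002, 0.017], [-0.002, -1.0, 0.001], [0.017, -0.001, -1.0]]
ft_force: [1.3, -0.7, -2.5]
grip_width: 0.0186
```

```bash
python3 - <<'E'
from h import *
s=telemetry.observe(); print(s["grip_width"],s["ft_force"],delta([.47,-.293,.12],11.7))
E
```

```text
0.018563737634145688 [ 1.3076191  -0.70848455 -2.53082444] (array([-6.92, 38.03, -0.28]), np.float64(-11.83))
```

Request:
apply_moves([
  {"tx": -0.6,"ty": 3,"tz": -0.3,"turn": -3,"jaw": -0.7},
  {"tx": -1.3,"ty": 7,"tz": -0.3,"turn": -6,"jaw": -0.7},
  {"tx": -2,"ty": 11,"tz": -0.3,"turn": -9,"jaw": -0.7},
  {"tx": -2.7,"ty": 15,"tz": -0.3,"turn": -11.8,"jaw": -0.7},
  {"tx": -3.5,"ty": 19,"tz": -0.3,"turn": -11.8,"jaw": -0.7},
])

```text
time_s: 20.05
position: [0.5039, -0.1044, 0.1208]
tool_rot: [[0.979, 0.205, 0.016], [0.205, -0.979, 0.001], [0.016, 0.003, -1.0]]
ft_force: [1.3, -0.8, -1.1]
grip_width: 0.0186
```

```bash
python3 - <<'E'
from h import *
s=telemetry.observe(); print(s["grip_width"],s["ft_force"],delta([.47,-.293,.12],11.7))
E
```

```text
0.018594367518544208 [ 1.28914697 -0.8421797  -1.10065855] (array([-7.180e+00,  1.776e+01,  1.000e-02]), np.float64(0.14))
```

Request:
apply_moves([
  {"tx": -1.6,"ty": 4,"tz": 0,"turn": 0,"jaw": -0.7},
  {"tx": -3.2,"ty": 8,"tz": 0,"turn": 0,"jaw": -0.7},
  {"tx": -4.8,"ty": 12,"tz": 0,"turn": 0,"jaw": -0.7},
  {"tx": -6,"ty": 15,"tz": 0,"turn": 0,"jaw": -0.7},
  {"tx": -7.2,"ty": 17.7,"tz": 0,"turn": 0,"jaw": -0.7},
])

```text
time_s: 20.47
position: [0.4687, -0.2953, 0.1197]
tool_rot: [[0.979, 0.203, 0.016], [0.204, -0.979, 0.001], [0.016, 0.003, -1.0]]
ft_force: [0.6, 0.5, -1.5]
grip_width: 0.0189
```

Request:
apply_moves([
  {"tx": 0,"ty": 0,"tz": 0,"turn": 0,"jaw": -0.7},
  {"tx": 0,"ty": 0,"tz": 0,"turn": 0,"jaw": -0.7},
])

```text
time_s: 20.63
position: [0.468, -0.2966, 0.1191]
tool_rot: [[0.98, 0.201, 0.015], [0.201, -0.98, 0.001], [0.015, 0.002, -1.0]]
ft_force: [1.5, 1.1, -0.4]
grip_width: 0.0187
```

```bash
python3 - <<'E'
from h import *
s=telemetry.observe(); print(s["position"],s["grip_width"],s["ft_force"])
c,R,t=P("wrist"); im,D=get_image("wrist"); save("w6",im,1.25)
W=cloud(c,R,t,D); np.savez("w6",im=im,W=W,D=D)
C=np.array([.480,-.348]); a=np.radians(11.7); ax=np.array([np.cos(a),np.sin(a)]); ay=np.array([-ax[1],ax[0]])
J=np.stack([(W[...,:2]-C)@ax,(W[...,:2]-C)@ay],-1); wall=(D>0)&(W[...,2]>.021)&(W[...,2]<.032)
def line(nm,k,i):
    if k.sum()>20:
        p=np.polyfit(J[k][:,1-i],J[k][:,i],1); print(nm,k.sum(),"median",np.median(J[k][:,i]).round(4),"slope",p[0].round(3))
line("rear +x",wall&(abs(J[...,0]-.064)<.012)&(J[...,1]>.01)&(J[...,1]<.09),0)
line("front -x",wall&(abs(J[...,0]+.064)<.012)&(J[...,1]>.01)&(J[...,1]<.09),0)
line("left +y",wall&(abs(J[...,1]-.099)<.012)&(abs(J[...,0])<.055),1)
rib=(D>0)&(W[...,2]>.011)&(W[...,2]<.018)&(abs(J[...,1])<.012)&(abs(J[...,0])<.05); line("rib",rib,1)
E
```

```text
[ 0.46796678 -0.29660294  0.11911262] 0.018705340276192497 [ 1.46628234  1.06796765 -0.3979197 ]
rear +x 1067 median 0.0689 slope -0.002
left +y 1137 median 0.1051 slope -0.001
rib 316 median 0.0044 slope -0.001
```

View pics/w6.png

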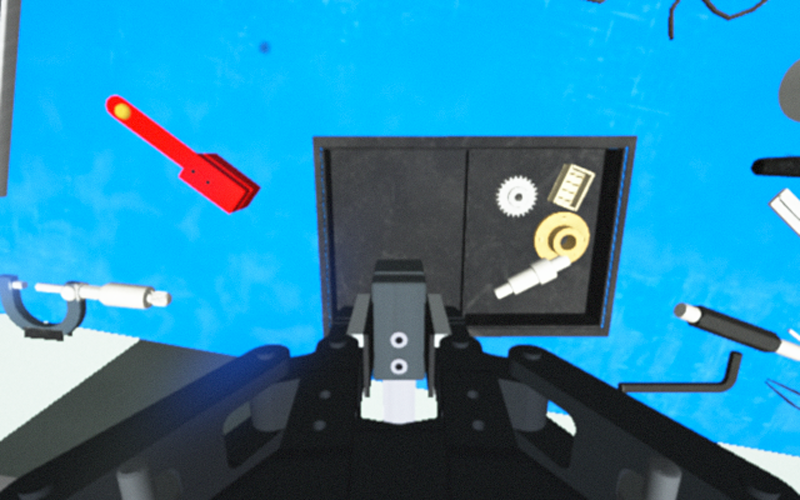

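The picture shows the spring's root held at (400,320) and the left compartment empty, centred near (395,235). The walls and rib shift my tray estimate by about 5 mm in each axis.

```bash
python3 -c "
from h import *
print(delta([.5053,-.2876,.04],11.7))"
```

```text
(array([3.65, 0.  , 7.98]), np.float64(-0.02))
```

Request:
apply_moves([
  {"tx": 3.65,"ty": 0,"tz": 0,"turn": 0,"jaw": -0.7},
  {"tx": 3.65,"ty": 0,"tz": 2.5,"turn": 0,"jaw": -0.7},
  {"tx": 3.65,"ty": 0,"tz": 5,"turn": 0,"jaw": -0.7},
  {"tx": 3.65,"ty": 0,"tz": 7,"turn": 0,"jaw": -0.7},
  {"tx": 3.65,"ty": 0,"tz": 7.4,"turn": 0,"jaw": -0.7},
])

```text
time_s: 21.1
position: [0.5043, -0.2845, 0.0426]
tool_rot: [[0.979, 0.205, 0.011], [0.205, -0.979, 0.006], [0.012, -0.004, -1.0]]
ft_force: [0.1, 0.2, -1.4]
grip_width: 0.019
```

```bash
python3 - <<'E'
from h import *
avg(1); print(delta([.5053,-.2876,.01],11.7))
E
```

```text
F [-0.84  1.37 -0.73] sd [0. 0. 0.] z 0.04376
(array([-0.02,  0.26,  3.38]), np.float64(0.08))
```

Now lower in steps until the floor pushes back, which I expect at a reported z of about -0.002.

Request:
apply_moves([
  {"tx": 0,"ty": 0.2,"tz": 1,"turn": 0,"jaw": -0.7},
  {"tx": 0,"ty": 0.2,"tz": 2,"turn": 0,"jaw": -0.7},
  {"tx": 0,"ty": 0.2,"tz": 3,"turn": 0,"jaw": -0.7},
  {"tx": 0,"ty": 0.2,"tz": 3.7,"turn": 0,"jaw": -0.7},
  {"tx": 0,"ty": 0.2,"tz": 3.7,"turn": 0,"jaw": -0.7},
])

```text
time_s: 21.57
position: [0.5049, -0.2865, 0.0053]
tool_rot: [[0.979, 0.204, 0.01], [0.204, -0.979, 0.007], [0.011, -0.005, -1.0]]
ft_force: [-0.0, -0.9, -1.9]
grip_width: 0.0184
```

Request:
apply_moves([
  {"tx": 0,"ty": 0,"tz": 0.15,"turn": 0,"jaw": -0.7},
  {"tx": 0,"ty": 0,"tz": 0.3,"turn": 0,"jaw": -0.7},
  {"tx": 0,"ty": 0,"tz": 0.3,"turn": 0,"jaw": -0.7},
])

```text
time_s: 21.82
position: [0.5049, -0.2866, 0.0023]
tool_rot: [[0.979, 0.204, 0.01], [0.204, -0.979, 0.007], [0.011, -0.004, -1.0]]
ft_force: [0.2, -0.9, -1.1]
grip_width: 0.0186
```

Request:
apply_moves([
  {"tx": 0,"ty": 0,"tz": 0.15,"turn": 0,"jaw": -0.7},
  {"tx": 0,"ty": 0,"tz": 0.3,"turn": 0,"jaw": -0.7},
  {"tx": 0,"ty": 0,"tz": 0.3,"turn": 0,"jaw": -0.7},
])

```text
time_s: 22.07
position: [0.5049, -0.2865, -0.0008]
tool_rot: [[0.979, 0.204, 0.01], [0.204, -0.979, 0.007], [0.011, -0.004, -1.0]]
ft_force: [-0.0, 0.5, -0.7]
grip_width: 0.0188
```

Request:
apply_moves([
  {"tx": 0,"ty": 0,"tz": 0.1,"turn": 0,"jaw": -0.7},
  {"tx": 0,"ty": 0,"tz": 0.15,"turn": 0,"jaw": -0.7},
  {"tx": 0,"ty": 0,"tz": 0.15,"turn": 0,"jaw": -0.7},
])

```text
time_s: 22.32
position: [0.505, -0.2866, -0.0019]
tool_rot: [[0.979, 0.204, 0.01], [0.204, -0.979, 0.006], [0.011, -0.004, -1.0]]
ft_force: [-0.4, 0.6, 2.5]
grip_width: 0.0191
```

Request:
apply_moves([
  {"tx": 0,"ty": 0,"tz": 0.08,"turn": 0,"jaw": -0.7},
  {"tx": 0,"ty": 0,"tz": 0.1,"turn": 0,"jaw": -0.7},
  {"tx": 0,"ty": 0,"tz": 0.1,"turn": 0,"jaw": -0.7},
])

```text
time_s: 22.57
position: [0.505, -0.2866, -0.002]
tool_rot: [[0.979, 0.204, 0.011], [0.204, -0.979, 0.006], [0.012, -0.004, -1.0]]
ft_force: [-3.2, 1.2, 9.5]
grip_width: 0.0185
```

On the floor, exactly where predicted. Releasing and lifting straight up.

Request:
apply_moves([
  {"tx": 0,"ty": 0,"tz": -0.05,"turn": 0,"jaw": -0.45},
  {"tx": 0,"ty": 0,"tz": -0.05,"turn": 0,"jaw": -0.3},
  {"tx": 0,"ty": 0,"tz": -0.05,"turn": 0,"jaw": -0.2},
  {"tx": 0,"ty": 0,"tz": -0.05,"turn": 0,"jaw": -0.2},
  {"tx": 0,"ty": 0,"tz": -0.05,"turn": 0,"jaw": -0.2},
])

```text
time_s: 22.98
position: [0.505, -0.2866, -0.0016]
tool_rot: [[0.979, 0.204, 0.011], [0.204, -0.979, 0.006], [0.012, -0.004, -1.0]]
ft_force: [1.0, -0.1, -0.6]
grip_width: 0.034
```

Request:
apply_moves([
  {"tx": 0,"ty": 0,"tz": -1.5,"turn": 0,"jaw": -0.2},
  {"tx": 0,"ty": 0,"tz": -4,"turn": 0,"jaw": -0.2},
  {"tx": -1,"ty": 0,"tz": -8,"turn": 0,"jaw": -0.2},
  {"tx": -3,"ty": 0,"tz": -11,"turn": 0,"jaw": -0.2},
  {"tx": -5,"ty": 0,"tz": -14,"turn": 0,"jaw": -0.2},
])

```text
time_s: 23.4
position: [0.4542, -0.2975, 0.1392]
tool_rot: [[0.979, 0.205, 0.011], [0.205, -0.979, 0.006], [0.012, -0.003, -1.0]]
ft_force: [-0.2, -0.9, 0.1]
grip_width: 0.0343
```

Request:
apply_moves([
  {"tx": -2,"ty": 0,"tz": -2,"turn": 0,"jaw": -0.2},
  {"tx": -2,"ty": 0,"tz": -2,"turn": 0,"jaw": -0.2},
  {"tx": -2,"ty": 0,"tz": -2,"turn": 0,"jaw": -0.2},
])

```text
time_s: 23.65
position: [0.4342, -0.3022, 0.16]
tool_rot: [[0.979, 0.204, 0.013], [0.204, -0.979, 0.004], [0.013, -0.001, -1.0]]
ft_force: [-0.4, 1.0, 0.0]
grip_width: 0.0346
```

```bash
python3 - <<'E'
from h import *
s=telemetry.observe(); print(s["position"],s["ft_force"],s["grip_width"])
c,R,t=P("wrist"); im,D=get_image("wrist"); W=cloud(c,R,t,D)
C=np.array([.4839,-.3421]); a=np.radians(11.7); ax=np.array([np.cos(a),np.sin(a)]); ay=np.array([-ax[1],ax[0]])
J=np.stack([(W[...,:2]-C)@ax,(W[...,:2]-C)@ay],-1)
k=(D>0)&(W[...,2]>.030)&(W[...,2]<.040)&(abs(J[...,0])<.06)&(abs(J[...,1]-.05)<.04)
print("root top",k.sum(),np.percentile(J[k],[3,50,97],axis=0).round(4).tolist(),W[k][:,2].mean())
if k.sum()>30:
    A=np.c_[W[k][:,:2],np.ones(k.sum())]; print("tilt",np.linalg.lstsq(A,W[k][:,2],rcond=None)[0][:2])
im2,D2=get_image("top"); np.savez("top2",im=im2,D=D2)
o=np.vstack([cv2.resize(im[60:360,140:500],(600,500))]); cv2.imwrite("pics/w7.png",o[...,::-1])
X=cloud(*P("top"),D2); f=np.load("top.npz"); X0=cloud(*P("top"),f["D"])
dd=np.abs(im2.astype(int)-f["im"]).sum(2); 
print("dish diff",dd[165:192,343:370].mean(),"jig mid/right diff",dd[180:262,238:285].mean(),"bg",dd[255:280,200:230].mean())
E
```

```text
[ 0.4341635  -0.30224229  0.16000341] [-0.36000243  0.96554363  0.00772242] 0.03459385511208028
root top 964 [[0.0124, 0.0415], [0.0312, 0.0506], [0.0494, 0.0598]] 0.033323585379883204
tilt [-0.00525257 -0.01242855]
dish diff 5.432098765432099 jig mid/right diff 5.579398028022833 bg 5.8
```

View pics/w7.png

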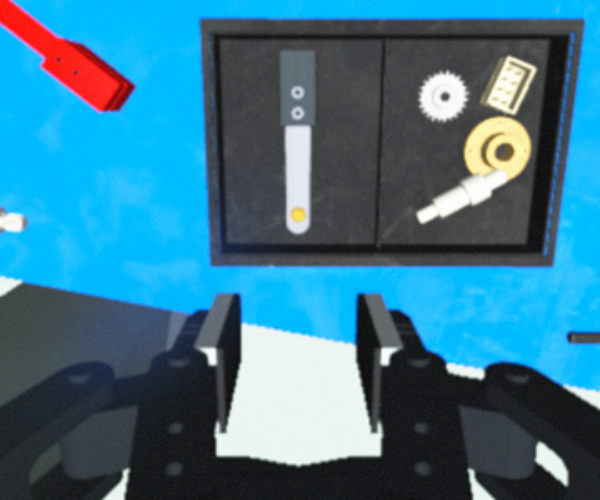

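The spring stands upright in the left compartment: root at (297,88), blade tip at (297,220), inside the walls. Its tilt is about 0.01 rad, and the jig's middle and right stations and the dish look unchanged. Handing in.

```bash
python3 -c "
from rig import close_job
print(close_job())"
```

```text
the job is handed in; nothing more can be done
None
```

The softest spring was the left one. I lifted it out and stood it upright in the left compartment of the tray, then handed the job in at about 24 s of the 64 s allowed.

**Pressing:** I pressed all three tips onto the stop bar, left to right. The finger force stayed at or below about 14 N. About 0.6 mm above the bar the push-back was:

| Spring | Push-back | Verdict |
|---|---|---|
| Left | 2.6 N | soft |
| Middle | 5.4 N | good |
| Right | 4.8 N (measured slightly higher, about 0.8 mm above the bar) | good |

**Moving the spring:** I swung clamp 1 to about 1.5 rad, gripped the root block and lifted it out. I set it down by feel, and the floor pushed back at the predicted height.

**Last checks:**
- The root is inside the compartment, at tray x ≈ +31 mm and y ≈ +50 mm.
- The top of the root is at 33 mm and the tilt is about 0.01 rad.
- The gripper is open and clear of everything.
- In the top view the dish and the middle and right stations differ from the start only by noise. I did not measure the angles of the two closed clamps separately.

**Disagreement:** The fingertips really ended about 22 to 25 mm behind the reported TCP, not 17 mm ahead of it. The wrist and side cameras and the contact with the rivets all agreed on this, so I worked from the measured offset. Because of it, my first descent over the left rivet stopped short and touched nothing.

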